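Put the used batteries in the safety tub

ROBOT

A 6-joint arm with a two-finger parallel gripper is mounted at the origin on a cart in front of the work surface, level with it; the furniture and walls round the work are solid. World frame = base frame: x ahead of the robot, y to its left, z up, the work surface at z = 0. Lengths are in m, angles in degrees, forces in N, time in s.
With the tool pointing down it reaches from about 0.3 to 0.75 m from the base axis. Payload 8.5 kg.
Tool frame: the origin (TCP) lies on the centre line of the jaws, within the pads' length; the fingertips stand 17 mm ahead of it and the grasp point (between the pads) lies 2 mm behind it (env.tcp_to_tips is the distance from the TCP to the fingertips, in m); z points along the fingers, y is the line along which they close (so a half turn about z gives the same grasp; the last joint's range is limited). The gripper opens to 85 mm and grips with 20 to 120 N. Pads are 22 mm wide; open, the fingers measure 114 mm over their backs; the gripper's body (76 mm by 85 mm) begins 54 mm behind the grasp point. The pads swing forward as they close: fully open they stand 13 mm farther back than shut.
Start: joints at [55.273, 21.807, 74.336, -0, 83.858, -12.336], TCP at [0.21, 0.509, 0.248] pointing down, gripper open.
Joint ranges: [-178.18, 178.18], [-50.72, 133.34], [12.68, 142.11], [-81.47, 261.47], [9.98, 163.14], [-165.26, 165.26]. Speed limits (degrees/s): [136.94, 136.94, 180, 180, 180, 180].

INTERFACE

Orientations are given as a 3x3 rotation matrix whose columns are the frame's x, y, z axes.
In Python, from rig import env gives the robot as it stands. The module is installed in compiled form; this text tells all that it offers.
- The arm moves only by the shell command python3 -m pendant 'ROWS' [FORCE]. ROWS is JSON, a list of rows, each a list of 7 numbers: the opening, from 0 (shut) to 1 (fully open), then the shift along the tool's x, y, z in m, then the turn, a rotation vector about the tool's x, y, z in rad. A call has 1 to 5 rows; each row is the pose to reach, as a shift and turn from the pose commanded when the call began, along the tool's axes at that moment; what a row does not reach only later rows make up. A row lasts 1/8 s, in which the tool goes at most 62.5 mm and 10.7 degrees, less where a joint would pass 70% of its speed; a pose out of reach is approached as far as the arm can. A call with a gripper value outside its range is refused whole. The fingers move at their own pace and stop on an object; FORCE is the grip in N (left out, the last holds). Time passes only in rows, so rows that repeat a pose let the fingers close. It gives the time, the measured TCP pose, the force, the opening and the grip force at its end, in the units of the state.
- env.observe(): the state, without advancing time (a new reading comes with each control period).
- env.get_image(name): name is "scene" or "top" or "wrist"; returns a dict with "image" (400x640x3 uint8, blue, green, red), "fx", "fy", "cx", "cy" (pixels), "pose" (4x4, takes a point from camera to world coordinates). Camera axes: x right, y up, looking along -z (the intrinsics and any distortion apply to the point x, -y, -z); pixel columns grow to the right and rows downward; lengths in m; the calibration is good to about 2 mm. The wrist camera is an equidistant fisheye: a pixel r from the principal point sees the ray r / f radians off the axis. A picture is of the moment at which its call begins. There is no depth.
- env.close_job(): hands the job in; it is judged then, once.
Trained networks look in the newest picture that a camera, given by its name, has taken for a name from the list of things; names that differ only in an ending like _2 or _b are one class to them, and where a whole thing is asked for, a point or a joint stands for the part that bears it (a point fixed in the world has none). Each returns a list of dicts, best first, with "conf" (0 to 1); they miss things now and then, are a little off and sometimes report something else, mostly with a low value. They report only what shows in the picture. A call takes as long as a camera call. They do not tell look-alikes from the thing itself.
- env.find_in(camera, thing): "bbox" ([centre column, centre row, width, height] in pixels, round what is visible of it).
- env.trace(camera, thing): "mask" (400x640 bool, what is visible of it) and "bbox" ([centre column, centre row, width, height] in pixels, round what is visible of it).
- env.tip_of(camera, thing): "centre" ([column, row] in pixels: a listed point, or the origin of a listed thing).
The state is a dict: "time_s": time; "q": joint angles; "qvel": joint speeds; "joint_efforts": joint torques, N m; "position": TCP position; "tool_rot": TCP orientation; "ft_force": force on the tool from outside, world axes, zero at the start; "wrist_torque": the same for the moment, N m; "grip_width": finger opening in m; "gripper_force": force on a finger pad.
Only numpy, scipy, OpenCV 4.12 (cv2) and the standard library are available. Lean on these libraries where they do the work, as an engineer would, in place of code of your own. Each camera call takes 0.05 s, during which the arm holds its last target. There are 200 camera calls.

TASK

Put the used batteries away in the battery tub: open its red clamp lever, slide the tub towards you until the pointer stands at the green line, and shut the lever again so that it locks there. Then squeeze both orange tabs of the safety cap, turn it anticlockwise, lift it off and set it aside, put every battery that lies on the counter into the tub, and refit the cap, turned clockwise fully home with both bolts sprung out in their notches. Leave the other things on the counter where they are.

Things in the scene. Friction and masses are not known exactly. Their poses are not given: they have to be found in the camera images.
- tub_mouth (a point): centre of the round mouth of the white battery tub, at rim height (91 mm above the counter). Inside 76 mm wide, 61 mm deep; outside 84 mm. It is fixed on the grey carriage and rides with it. Axes: z up; x along the rail, away from the robot; y to the left. The carriage slides along this -x. The neck has bayonet lugs at its +x and -x.
- notch (a point): middle of the 15 mm notch between the two grey horns at the tub's +y, where a bolt of the cap stands when locked; a like pair stands at -y. The horns stand on a collar 58 to 65 mm from the tub's axis and reach 16 mm above the rim.
- carriage (a joint): slide of the carriage with the tub: 0 as parked at the black line (far end), grows in m as it comes towards the robot; 0.120 when its small red pointer (left side) stands at the green line on the base plate; end stop 0.155. Friction about 5 N. Held firmly while the lever is shut.
- pull_post (a point): middle of the grip of the upright black post at the robot's end of the carriage, 75 mm above the counter, fixed to the carriage: grip it across the rail to slide the carriage. The post is 14 mm (along the rail) by 16 mm (across); its top is 94 mm above the counter. Axes as tub_mouth.
- lever (a joint): red clamp lever at the right (-y) side of the carriage, on a vertical axis: 0 shut (locked), grows in rad as it swings clockwise from above, its post coming towards the robot; carriage free from 0.5 on, end stop 1.25. Stays where left (about 1 N at the post). It shuts fully only where its steel tooth meets a notch of the lock bar: carriage at 0 or 0.120, within 2 mm.
- lever_post (a point): middle of the grip of the lever's upright round red post, 14 mm thick, 79 mm above the counter (top 97 mm). It goes round lever_pivot at a radius of 50 mm. Shut, it lies 60 degrees clockwise (from above) of tub_mouth's x direction as seen from the pivot.
- lever_pivot (a point): point on the lever's vertical axis, 79 mm above the counter; it rides with the carriage.
- cap_grip (a point): centre of the grip of the blue safety cap, between its two ribbed orange tabs, which face +y and -y of this frame: flat plates 28 mm wide, from 27 mm below to 6 mm above this point; 60 mm over both when free, 46 mm fully squeezed. Bolts along the deck begin 22 mm below this point: keep fingertips above. Standing on the counter on its two feet, this point is 52 mm up. 0.16 kg.
- cap: the same cap; origin at the centre of its deck's underside (on the rim when fitted), 34 mm below cap_grip. Deck 109 mm wide; feet reach 18 mm and a tapered plug (71 to 62 mm wide) 8 mm below it. Fitted, its axes lie along tub_mouth's (or half round, the same). Tabs squeezed, it turns anticlockwise and lifts off at 50 to 130 degrees; refits so, turning clockwise to a stop 1 degree past home.
- tab_a (a joint): how far the tab at the cap's +y is pressed in, m: 0 free, 0.007 fully in; its spring needs 2.4 N to start and 7 N to finish (squeeze the pair with about 25 N). A 10 mm wide orange bolt on it stands out to 63 mm from the axis in the notch and stops the cap turning; squeezing draws it in to 56 mm.
- tab_b (a joint): the same for the tab and bolt at the cap's -y.
- battery_0_mid (a point): centre of a used green and yellow battery, 50 mm long along its own y, 15 mm thick, 23 g, which does not roll; lying on the counter, its centre is 7.5 mm up. One to three of the four batteries are present; an absent one reads None throughout.
- battery_1_mid (a point): centre of a used green and yellow battery, 50 mm long along its own y, 15 mm thick, 23 g, which does not roll; lying on the counter, its centre is 7.5 mm up. One to three of the four batteries are present; an absent one reads None throughout.
- battery_2_mid (a point): centre of a used green and yellow battery, 50 mm long along its own y, 15 mm thick, 23 g, which does not roll; lying on the counter, its centre is 7.5 mm up. One to three of the four batteries are present; an absent one reads None throughout.
- battery_3_mid (a point): centre of a used green and yellow battery, 50 mm long along its own y, 15 mm thick, 23 g, which does not roll; lying on the counter, its centre is 7.5 mm up. One to three of the four batteries are present; an absent one reads None throughout.
- red_spool: spool of red thread, 29 mm wide, 40 mm tall, standing; a bystander
- card_stack: stack of business cards, 57x87x19 mm; a bystander
- red_pen: red pen lying, 145 mm long along its y; a bystander
Things that resemble listed ones, but are neither listed nor needed, are in the scene too. What is meant by the cap is not pink, and is the larger of those in its own colour.

How it is judged:
By the outcome, as a careful person would: the job done as asked, in the order asked, and still so for the second after the job is handed in, with the robot touching nothing.
Of battery_0, battery_1, battery_2, battery_3 only 1 to 3 are there at a start; the rules pass over those that are not, and their reading is None.
At some moment in a run one of battery_0, battery_1, battery_2, battery_3 may be knocked a few centimetres aside while the robot is not near it.
It also fails if it takes over 210 s, if anything falls off the work surface, if the arm or the gripper's body presses on something with over 40 N, if the wrist force passes 120 N, or if a joint passes its speed limit or range.

## Working session

There is one attempt and no reset: what is moved stays moved. The work goes in short steps, Python scripts to look and compute and a shell command to move; the robot and the scene stay as the last step left them, time stands still between calls to the robot, and variables do not carry over. Pictures are saved under pics/ and viewed, at most 17 in all, crops included, and the job is handed in when it is done.

```bash
ls; mkdir -p pics
cat > h.py <<'E'
import numpy as np, cv2
from rig import env
def snap(n,f=None):
    d=env.get_image(n)
    if f: cv2.imwrite('pics/'+f,d['image'])
    return d
def ray(d,px,fish=False):
    u=(px[0]-d['cx'])/d['fx']; v=(px[1]-d['cy'])/d['fy']
    if fish:
        r=np.hypot(u,v); s=np.sin(r)/r if r>1e-9 else 1
        c=np.array([u*s,-v*s,-np.cos(r)])
    else: c=np.array([u,-v,-1.])
    P=np.array(d['pose']); return P[:3,3],P[:3,:3]@c
def at(d,px,z,fish=False):
    o,r=ray(d,px,fish); return o+r*(z-o[2])/r[2]
def proj(d,p,fish=False):
    P=np.array(d['pose']); c=P[:3,:3].T@(np.array(p)-P[:3,3]); x,y,z=c[0],-c[1],-c[2]
    if fish:
        r=np.hypot(x,y); t=np.arctan2(r,z); return np.array([d['cx']+d['fx']*t*x/r,d['cy']+d['fy']*t*y/r])
    return np.array([d['cx']+d['fx']*x/z,d['cy']+d['fy']*y/z])
def tool(delta):
    "world shift -> tool axes"
    return np.round(np.array(env.observe()['tool_rot']).T@np.array(delta),4)
E
python3 - <<'E'
from h import *
Z={'tub_mouth':.091,'notch':.1,'pull_post':.075,'lever_post':.079,'lever_pivot':.079,'cap_grip':.125,'cap':.091,'battery_0_mid':.0075,'red_spool':.02,'card_stack':.01,'red_pen':.005}
for cam in('top','scene'):
    d=snap(cam,cam+'0.png')
    print(cam,np.round(d['pose'],3).tolist(),d['fx'],d['cx'],d['cy'])
    for t,z in Z.items():
        for r in env.tip_of(cam,t)[:5]:
            print(t,round(r['conf'],2),np.round(r['centre'],1),np.round(at(d,r['centre'],z),3))
o=env.observe();print(o['time_s'],np.round(o['tool_rot'],3).tolist())
E
```

```text
pics
top [[0.024, 0.987, -0.158, 0.337], [-0.999, 0.027, 0.02, -0.114], [0.024, 0.157, 0.987, 1.234], [0.0, 0.0, 0.0, 1.0]] 458.60720925888774 324.0147060675761 196.79574268115553
notch 0.69 [263.5 144.8] [0.647 0.019 0.1  ]
notch 0.44 [292.4 179.5] [ 0.56  -0.057  0.1  ]
pull_post 0.87 [290.7 180.5] [ 0.562 -0.051  0.075]
lever_post 0.62 [340.  145.9] [ 0.656 -0.176  0.079]
lever_pivot 0.75 [320.5 155.3] [ 0.63  -0.126  0.079]
lever_pivot 0.43 [338.2 265. ] [ 0.35  -0.177  0.079]
cap_grip 0.91 [426.4 173.4] [ 0.58  -0.39   0.125]
cap_grip 0.63 [374.3 177.5] [ 0.566 -0.26   0.125]
cap_grip 0.62 [290.7 139.5] [ 0.656 -0.05   0.125]
cap 0.98 [425.7 174.1] [ 0.585 -0.396  0.091]
cap 0.67 [291.2 143.5] [ 0.656 -0.05   0.091]
red_spool 0.7 [369. 143.] [ 0.683 -0.259  0.02 ]
red_spool 0.41 [263.6 143.8] [0.672 0.029 0.02 ]
card_stack 0.63 [213.  140.6] [0.68  0.168 0.01 ]
red_pen 0.45 [336.2 262.8] [ 0.357 -0.176  0.005]
scene [[0.752, 0.424, -0.504, 0.08], [-0.659, 0.462, -0.594, -0.649], [-0.019, 0.779, 0.627, 0.628], [0.0, 0.0, 0.0, 1.0]] 366.6146219561121 318.2417287344285 187.47753516
[... 172 characters left out ...]
 [353.5 165.4] [ 0.649 -0.122  0.079]
cap_grip 0.85 [336.6 136.6] [ 0.662 -0.044  0.125]
cap_grip 0.8 [438.6 249.8] [ 0.527 -0.453  0.125]
cap_grip 0.74 [373.2 220.2] [ 0.497 -0.323  0.125]
cap 0.92 [337.  145.1] [ 0.671 -0.036  0.091]
cap 0.87 [437.6 255.3] [ 0.544 -0.446  0.091]
cap 0.82 [374.3 222.2] [ 0.522 -0.306  0.091]
cap 0.67 [385.4 303.2] [ 0.392 -0.449  0.091]
battery_0_mid 0.74 [353.1 166.9] [ 0.717 -0.058  0.007]
red_spool 0.75 [403.5 204.9] [ 0.68  -0.268  0.02 ]
card_stack 0.72 [292.9 142.4] [0.669 0.163 0.01 ]
card_stack 0.19 [335.5 147.5] [0.748 0.049 0.01 ]
red_pen 0.48 [276.5 260.1] [ 0.348 -0.187  0.005]
1.2 [[-0.925, 0.381, -0.0], [0.381, 0.925, -0.0], [0.0, -0.0, -1.0]]
```

View pics/top0.png

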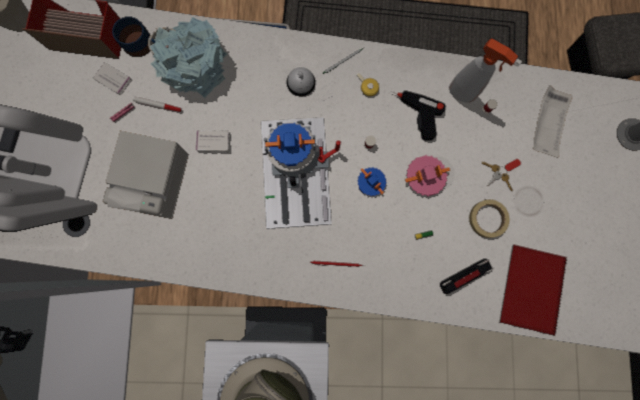

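View pics/scene0.png

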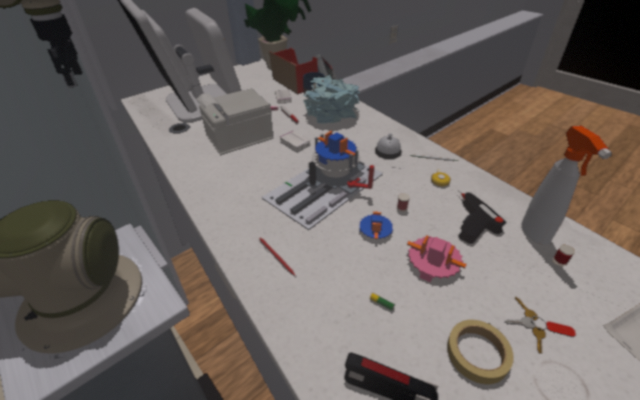

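Top: the tub with the blue cap is near (290,143), lever post (338,146), battery (424,235), small blue and pink decoy caps at (372,181) and (427,176). The scene view agrees. I'll move over the tub for a wrist look.

```bash
python3 -m pendant '[[1,-0.04,-0.044,-0.016,0,0,-0.078],[1,-0.08,-0.088,-0.032,0,0,-0.156],[1,-0.12,-0.132,-0.048,0,0,-0.234],[1,-0.16,-0.177,-0.064,0,0,-0.312],[1,-0.199,-0.221,-0.08,0,0,-0.391]]'
python3 - <<'E'
from h import *
o=env.observe();print(np.round(o['position'],3),np.round(o['q'],1),tool([.47-o['position'][0],-.09-o['position'][1],.36-o['position'][2]]))
im=cv2.imread('pics/top0.png')
cv2.imwrite('pics/c1.png',cv2.resize(im[80:280,240:520],(800,571),interpolation=cv2.INTER_CUBIC))
E
```

```text
time_s: 1.82
position: [0.3095, 0.2266, 0.329]
tool_rot: [[-1.0, -0.003, 0.001], [-0.003, 1.0, 0.0], [-0.001, 0.0, -1.0]]
ft_force: [0.8, 0.7, 0.1]
grip_width: 0.0855
gripper_force: 0.0
[0.309 0.227 0.329] [ 18.4   1.3  87.8  -0.   90.8 -71.8] [-0.1596 -0.3171 -0.0309]
```

View pics/c1.png

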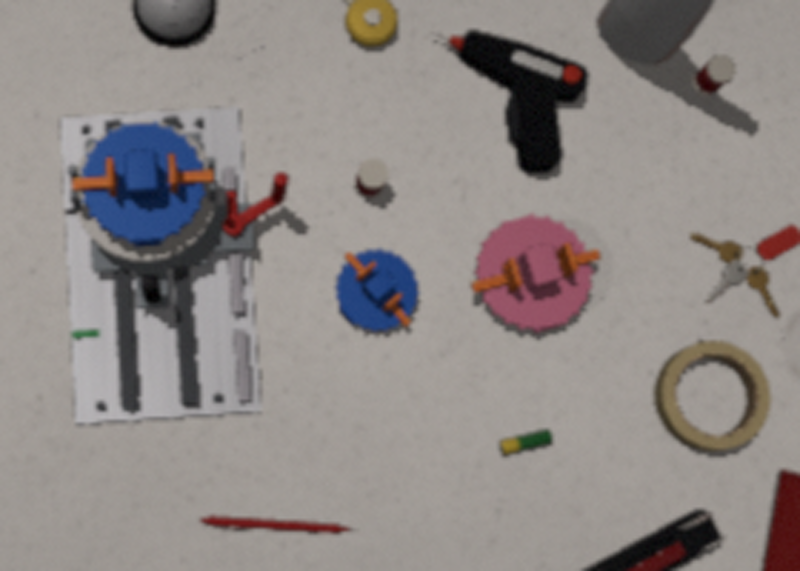

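The crop shows the cap on the tub at (142,180), lever post (280,185), pull post (152,290) and one battery (525,442).

```bash
python3 -m pendant '[[1,-0.03,-0.05,-0.01,0,0,0],[1,-0.06,-0.1,-0.02,0,0,0],[1,-0.09,-0.15,-0.02,0,0,0],[1,-0.11,-0.2,-0.03,0,0,0],[1,-0.13,-0.25,-0.03,0,0,0]]'
python3 - <<'E'
from h import *
Z={'tub_mouth':.091,'notch':.1,'pull_post':.075,'lever_post':.079,'lever_pivot':.079,'cap_grip':.125,'cap':.091,'battery_0_mid':.0075,'red_pen':.005,'red_spool':.02}
d=snap('wrist','w1.png');print(np.round(d['pose'],3).tolist(),d['fx'],d['cx'],d['cy'])
for t,z in Z.items():
    for r in env.tip_of('wrist',t)[:5]:
        print(t,round(r['conf'],2),np.round(r['centre'],1),np.round(at(d,r['centre'],z,True),3))
E
```

```text
time_s: 2.45
position: [0.4399, -0.0235, 0.359]
tool_rot: [[-1.0, 0.0, 0.002], [0.0, 1.0, -0.0], [-0.002, -0.0, -1.0]]
ft_force: [0.1, 0.6, 0.8]
grip_width: 0.0855
gripper_force: 0.0
[[0.0, -0.952, -0.307, 0.362], [1.0, -0.001, 0.002, -0.025], [-0.002, -0.307, 0.952, 0.485], [0.0, 0.0, 0.0, 1.0]] 309.70691628693146 321.35055499715764 200.21180264749145
notch 0.76 [347.8 303.9] [0.653 0.015 0.1  ]
pull_post 0.6 [298.4 243. ] [ 0.56  -0.059  0.075]
lever_post 0.76 [230.4 297.9] [ 0.662 -0.175  0.079]
lever_pivot 0.77 [255.3 285.5] [ 0.634 -0.13   0.079]
cap_grip 0.96 [110.8 249.5] [ 0.559 -0.355  0.125]
cap_grip 0.69 [308.3 315.6] [ 0.655 -0.044  0.125]
cap_grip 0.6 [226.  103.7] [ 0.358 -0.138  0.125]
cap_grip 0.56 [178.9 235.6] [ 0.529 -0.221  0.125]
cap 0.73 [120.2 245.5] [ 0.568 -0.361  0.091]
cap 0.65 [306.1 300.8] [ 0.653 -0.049  0.091]
red_pen 0.64 [348.5 300.5] [0.716 0.026 0.005]
```

View pics/w1.png

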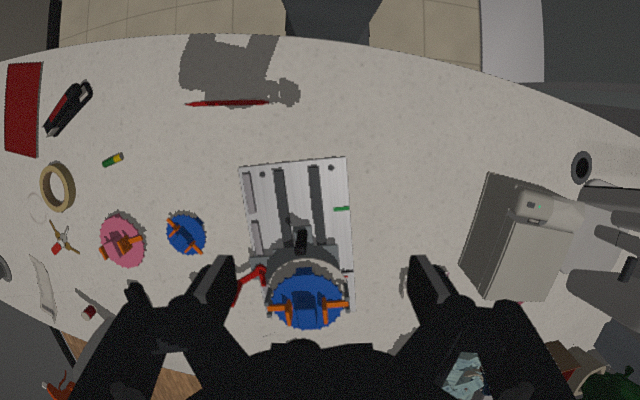

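The wrist view shows the cap at (308,305), pull post (300,238), lever post (240,290) and a battery at (113,159), with the white plate giving the rail's direction. Next: the rail yaw and a fused estimate.

Run:
```python
from h import *
d=snap('wrist')
m=(d['image'].min(2)>150).astype(np.uint8); 
# plate is whiter/less warm; list edges by corners from picture
for c in [(240,168),(346,156),(250,262),(353,312)]: print(c,np.round(at(d,c,.008,True),4))
for s in [((275,168),(283,250)),((309,165),(315,250))]:
    a,b=[at(d,p,.01,True) for p in s]; print(np.round(a,3),np.round(b,3),np.degrees(np.arctan2(b[1]-a[1],b[0]-a[0])))
t=snap('top')
c=lambda u,v:(240+u*.35,80+v*.35)
for p in [(77,423),(262,411),(62,118),(243,108),(85,334),(526,442)]: print('top',np.round(at(t,c(*p),.008),4))
for th in ['battery_0_mid','lever','carriage','cap']:
  for cam in('wrist','top'):
    for r in env.find_in(cam,th)[:4]: print(cam,th,np.round(r['conf'],2),np.round(r['bbox'],0))
o=env.observe();print(np.round(o['position'],3),o['time_s'])
```

```text
(240, 168) [ 0.4601 -0.1532  0.008 ]
(346, 156) [0.4417 0.0157 0.008 ]
(250, 262) [ 0.6302 -0.1497  0.008 ]
(353, 312) [0.7405 0.0389 0.008 ]
[ 0.46  -0.096  0.01 ] [ 0.604 -0.088  0.01 ] 2.8649116236266763
[ 0.456 -0.042  0.01 ] [ 0.603 -0.033  0.01 ] 3.355823699051938
top [0.444 0.011 0.008]
top [ 0.4597 -0.1617  0.008 ]
top [0.7396 0.0382 0.008 ]
top [ 0.7553 -0.137   0.008 ]
top [0.5283 0.0071 0.008 ]
top [ 0.437  -0.4106  0.008 ]
wrist lever 0.54 [250. 275.  29.  18.]
wrist lever 0.37 [290. 275. 112.  90.]
top lever 0.5 [332. 150.  22.  24.]
wrist carriage 0.88 [294. 274. 104.  93.]
wrist cap 0.65 [120. 241.  45.  53.]
wrist cap 0.59 [304. 300.  81.  64.]
wrist cap 0.59 [184. 234.  42.  39.]
top cap 0.97 [429. 177.  46.  42.]
top cap 0.96 [291. 145.  48.  43.]
top cap 0.87 [371. 183.  30.  26.]
top cap 0.27 [339. 263.  52.   3.]
[ 0.439 -0.022  0.358] 3.5
```

```bash
python3 -m pendant '[[0.5,-0.044,-0.03,0.02,0,0,-0.017],[0.5,-0.088,-0.06,0.05,0,0,-0.034],[0.5,-0.132,-0.09,0.085,0,0,-0.05],[0.5,-0.176,-0.12,0.12,0,0,-0.067],[0.5,-0.22,-0.151,0.158,0,0,-0.084]]'
python3 - <<'E'
from h import *
d=snap('wrist','w2.png')
for t,z in {'lever_post':.079,'lever_pivot':.079,'pull_post':.075}.items():
    for r in env.tip_of('wrist',t)[:4]:
        print(t,round(r['conf'],2),np.round(r['centre'],1),np.round(at(d,r['centre'],z,True),3))
for r in env.trace('wrist','lever')[:2]: print(np.round(r['bbox']),r['conf'])
o=env.observe();print(np.round(o['position'],4),np.round(proj(d,[.659,-.175,.097],True)),np.round(proj(d,[o['position'][0],o['position'][1],.097],True)))
E
```

```text
time_s: 4.12
position: [0.6569, -0.1709, 0.2024]
tool_rot: [[-0.996, -0.085, 0.0], [-0.085, 0.996, -0.0], [-0.0, -0.0, -1.0]]
ft_force: [0.1, -0.1, 0.9]
grip_width: 0.0428
gripper_force: 0.0
lever_post 0.62 [321.3 202.6] [ 0.661 -0.172  0.079]
lever_post 0.22 [556.9 214.4] [0.653 0.082 0.079]
lever_pivot 0.93 [376.9 172.7] [ 0.631 -0.128  0.079]
lever_pivot 0.18 [463.7 209.8] [ 0.657 -0.041  0.079]
pull_post 0.72 [464.3 101.3] [ 0.561 -0.057  0.075]
[346. 185.  66.  62.] 0.63
[ 0.6555 -0.1697  0.2041] [318. 207.] [325. 203.]
```

View pics/w2.png

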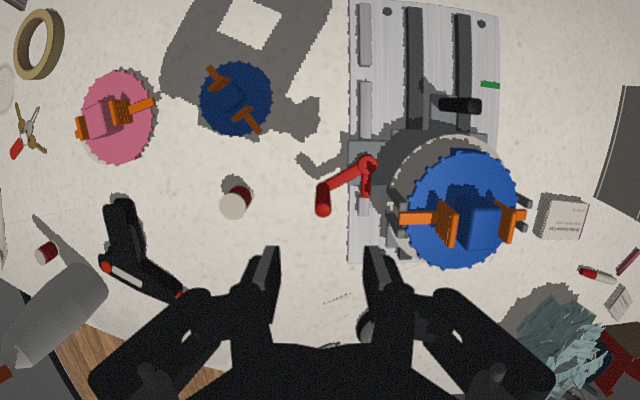

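The lever post's top is at (323,211) and its foot at (320,186), matching about (.661,-.173). I'll descend and grip.

```bash
python3 -m pendant '[[0.5,-0.005,-0.003,0.06,0,0,0],[0.5,-0.005,-0.003,0.121,0,0,0],[0.5,-0.005,-0.003,0.121,0,0,0],[0.05,-0.005,-0.003,0.121,0,0,0],[0.05,-0.005,-0.003,0.121,0,0,0]]' 20
python3 -m pendant '[[0.05,0,0,0,0,0,0],[0.05,0,0,0,0,0,0],[0.05,0,0,0,0,0,0]]'
```

```text
time_s: 5.0
position: [0.661, -0.171, 0.0868]
tool_rot: [[-0.996, -0.085, 0.002], [-0.085, 0.996, 0.001], [-0.003, 0.001, -1.0]]
ft_force: [-8.0, 9.6, 7.5]
grip_width: 0.0134
gripper_force: 19.7
time_s: 5.38
position: [0.6609, -0.171, 0.0869]
tool_rot: [[-0.996, -0.085, 0.003], [-0.085, 0.996, 0.001], [-0.003, 0.0, -1.0]]
ft_force: [-6.9, 7.8, 7.8]
grip_width: 0.0134
gripper_force: 19.8
```

```bash
python3 -m pendant '[[0.05,0.014,-0.0055,-0.004,0,0,0],[0.05,0.029,-0.0065,-0.004,0,0,0],[0.05,0.0435,-0.003,-0.004,0,0,0],[0.05,0.052,0.0015,-0.004,0,0,0],[0.05,0.052,0.0015,-0.004,0,0,0]]'
python3 -m pendant '[[0.5,0,0,0,0,0,0],[0.5,0,0,0,0,0,0],[0.5,0,0,-0.05,0,0,0],[0.5,0,0,-0.11,0,0,0]]'
python3 - <<'E'
from h import *
d=snap('wrist','w3.png')
for t,z in {'lever_post':.079,'lever_pivot':.079,'pull_post':.075}.items():
    for r in env.tip_of('wrist',t)[:2]:
        print(t,round(r['conf'],2),np.round(r['centre'],1),np.round(at(d,r['centre'],z,True),3))
o=env.observe();print(np.round(o['position'],4),o['ft_force'])
E
```

```text
time_s: 6.0
position: [0.6088, -0.1757, 0.0884]
tool_rot: [[-0.996, -0.084, 0.001], [-0.084, 0.996, -0.002], [-0.001, -0.002, -1.0]]
ft_force: [-0.5, -2.4, -1.7]
grip_width: 0.013
gripper_force: 20.8
time_s: 6.5
position: [0.6086, -0.175, 0.1975]
tool_rot: [[-0.996, -0.084, -0.002], [-0.084, 0.996, 0.001], [0.002, 0.001, -1.0]]
ft_force: [-0.5, -0.6, -0.3]
grip_width: 0.0427
gripper_force: 0.0
lever_post 0.8 [318.5 199.1] [ 0.608 -0.179  0.079]
lever_pivot 0.95 [373.8 221.6] [ 0.624 -0.13   0.079]
pull_post 0.7 [462.1 151.9] [ 0.556 -0.058  0.075]
[ 0.6091 -0.1753  0.1979] [-0.43321274  0.00715475 -1.12284417]
```

```bash
python3 -m pendant '[[0.5,0.019,0.06,0,0,0,0],[0.5,0.039,0.1215,0,0,0,0],[0.5,0.039,0.1215,0.06,0,0,0],[0.5,0.039,0.1215,0.118,0,0,0],[0.5,0.039,0.1215,0.118,0,0,0]]' 60
python3 -m pendant '[[0.05,0,0,0,0,0,0],[0.05,0,0,0,0,0,0],[0.05,0,0,0,0,0,0],[0.05,0,0,0,0,0,0]]' 60
```

```text
time_s: 7.32
position: [0.5572, -0.0566, 0.0747]
tool_rot: [[-0.996, -0.084, -0.01], [-0.084, 0.996, 0.003], [0.01, 0.004, -1.0]]
ft_force: [-0.2, 1.0, -0.1]
grip_width: 0.0427
gripper_force: 0.0
time_s: 7.82
position: [0.5603, -0.0551, 0.0807]
tool_rot: [[-0.996, -0.084, 0.003], [-0.084, 0.996, 0.004], [-0.003, 0.003, -1.0]]
ft_force: [1.0, 15.8, 0.1]
grip_width: 0.015
gripper_force: 59.0
```

```bash
python3 -m pendant '[[0.05,0.025,0.0005,0,0,0,0],[0.05,0.055,0.0005,0,0,0,0],[0.05,0.085,0.0005,0,0,0,0],[0.05,0.11,0.0005,0,0,0,0],[0.05,0.12,0.0005,0,0,0,0]]'
python3 -m pendant '[[0.05,0,0,0,0,0,0],[0.05,0,0,0,0,0,0],[0.05,0,0,0,0,0,0]]'
```

```text
time_s: 8.45
position: [0.4404, -0.0664, 0.0807]
tool_rot: [[-0.997, -0.083, 0.004], [-0.083, 0.997, 0.001], [-0.004, 0.0, -1.0]]
ft_force: [5.8, 10.9, -1.1]
grip_width: 0.0151
gripper_force: 60.6
time_s: 8.82
position: [0.4397, -0.0664, 0.0807]
tool_rot: [[-0.996, -0.084, 0.001], [-0.084, 0.996, 0.001], [-0.001, 0.001, -1.0]]
ft_force: [-5.2, 7.5, 7.5]
grip_width: 0.0149
gripper_force: 61.7
```

```bash
python3 -m pendant '[[0.5,0,0,0,0,0,0],[0.5,0,0,0,0,0,0],[0.5,0,0,-0.06,0,0,0],[0.5,0,0,-0.12,0,0,0],[0.5,0,0,-0.12,0,0,0]]' 20
python3 - <<'E'
from h import *
d=snap('wrist','w4.png')
for t,z in {'lever_post':.079,'lever_pivot':.079,'pull_post':.075,'cap_grip':.125,'cap':.091,'notch':.1}.items():
    for r in env.tip_of('wrist',t)[:3]:
        print(t,round(r['conf'],2),np.round(r['centre'],1),np.round(at(d,r['centre'],z,True),3))
o=env.observe();print(np.round(o['position'],4),o['ft_force'])
cv2.imwrite('pics/c4.png',cv2.resize(d['image'][100:340,170:470],(750,600),interpolation=cv2.INTER_CUBIC))
E
```

```text
time_s: 9.45
position: [0.4419, -0.0679, 0.2031]
tool_rot: [[-0.996, -0.084, 0.009], [-0.084, 0.996, -0.004], [-0.009, -0.005, -1.0]]
ft_force: [0.0, -0.2, -0.2]
grip_width: 0.0429
gripper_force: 0.0
lever_post 0.62 [191.8 234.2] [ 0.489 -0.189  0.079]
lever_pivot 0.72 [457.7 338.3] [0.602 0.104 0.079]
lever_pivot 0.71 [ 68.5 159.8] [ 0.423 -0.341  0.079]
pull_post 0.81 [322.7 184.1] [ 0.432 -0.07   0.075]
cap_grip 0.86 [326. 315.] [ 0.53  -0.058  0.125]
cap_grip 0.72 [151.8 276.3] [ 0.512 -0.212  0.125]
cap_grip 0.57 [ 68.2 274.7] [ 0.535 -0.327  0.125]
cap 0.77 [326.8 291.6] [ 0.529 -0.057  0.091]
cap 0.67 [162.2 267.5] [ 0.524 -0.22   0.091]
notch 0.5 [457.9 340.5] [0.585 0.091 0.1  ]
[ 0.4398 -0.067   0.1977] [0.57233428 0.19546939 0.25941787]
```

View pics/c4.png

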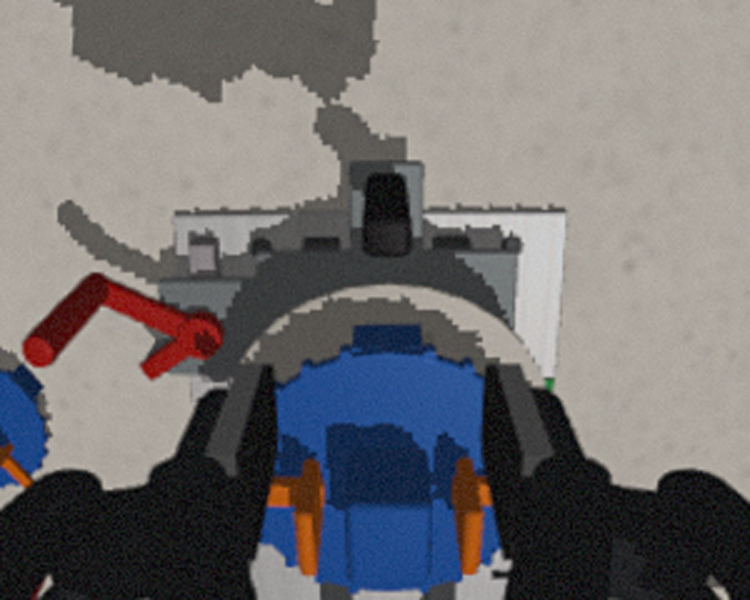

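The lever is open at crop (40,350), and the carriage has moved 0.121 m by TCP travel. Now I'll shut the lever.

```bash
python3 -m pendant '[[0.5,-0.019,-0.062,0,0,0,0],[0.5,-0.0375,-0.1235,0,0,0,0],[0.5,-0.0375,-0.1235,0.055,0,0,0],[0.5,-0.0375,-0.1235,0.109,0,0,0],[0.5,-0.0375,-0.1235,0.109,0,0,0]]' 20
python3 -m pendant '[[0.05,0,0,0,0,0,0],[0.05,0,0,0,0,0,0],[0.05,0,0,0,0,0,0],[0.05,0,0,0,0,0,0]]' 20
```

```text
time_s: 10.42
position: [0.4861, -0.186, 0.0865]
tool_rot: [[-0.996, -0.084, -0.007], [-0.084, 0.996, 0.005], [0.007, 0.006, -1.0]]
ft_force: [0.7, -0.5, 0.6]
grip_width: 0.043
gripper_force: 0.0
time_s: 10.92
position: [0.4887, -0.1875, 0.0916]
tool_rot: [[-0.996, -0.084, 0.003], [-0.084, 0.996, -0.002], [-0.003, -0.003, -1.0]]
ft_force: [0.7, -0.2, 7.6]
grip_width: 0.013
gripper_force: 20.9
```

```bash
python3 -m pendant '[[0.05,-0.009,-0.0045,-0.003,0,0,0],[0.05,-0.023,-0.008,-0.003,0,0,0],[0.05,-0.038,-0.007,-0.003,0,0,0],[0.05,-0.052,-0.0015,-0.003,0,0,0],[0.05,-0.054,0,-0.003,0,0,0]]'
python3 -m pendant '[[0.05,-0.002,0.001,0,0,0,0],[0.05,-0.002,0.001,0,0,0,0]]'
```

```text
time_s: 11.55
position: [0.542, -0.1826, 0.0926]
tool_rot: [[-0.996, -0.085, -0.0], [-0.085, 0.996, -0.001], [0.0, -0.001, -1.0]]
ft_force: [-2.6, -5.3, -4.4]
grip_width: 0.0129
gripper_force: 20.5
time_s: 11.8
position: [0.5437, -0.1817, 0.0926]
tool_rot: [[-0.997, -0.084, 0.001], [-0.084, 0.997, -0.0], [-0.001, -0.0, -1.0]]
ft_force: [1.1, -3.5, -7.7]
grip_width: 0.0128
gripper_force: 20.2
```

```bash
python3 -m pendant '[[0.05,-0.003,0.002,0,0,0,0],[0.05,-0.003,0.002,0,0,0,0]]'
python3 -m pendant '[[0.5,0,0,0,0,0,0],[0.5,0,0,0,0,0,0],[0.5,0,0,-0.06,0,0,0],[0.5,0.03,0,-0.11,0,0,0],[0.5,0.03,0,-0.11,0,0,0]]'
python3 - <<'E'
from h import *
d=snap('wrist','w5.png')
for t,z in {'lever_post':.079,'lever_pivot':.079,'pull_post':.075,'cap_grip':.125,'cap':.091,'notch':.1}.items():
    for r in env.tip_of('wrist',t)[:3]:
        print(t,round(r['conf'],2),np.round(r['centre'],1),np.round(at(d,r['centre'],z,True),3))
t=snap('top')
for r in env.tip_of('top','cap_grip'): print(np.round(at(t,r['centre'],.125),3),r['conf'])
o=env.observe();print(np.round(o['position'],4),o['ft_force'])
cv2.imwrite('pics/c5.png',np.vstack([cv2.resize(d['image'][100:320,260:560],(600,440),interpolation=2),cv2.resize(t['image'][140:240,245:345],(600,160),interpolation=2)]) if 0 else np.hstack([cv2.resize(d['image'][100:340,240:480],(400,400),interpolation=2),cv2.resize(t['image'][140:240,245:345],(400,400),interpolation=2)]))
E
```

```text
time_s: 12.05
position: [0.5467, -0.1797, 0.0927]
tool_rot: [[-0.996, -0.084, 0.001], [-0.084, 0.996, -0.001], [-0.001, -0.001, -1.0]]
ft_force: [2.1, -4.8, -7.7]
grip_width: 0.0128
gripper_force: 20.2
time_s: 12.68
position: [0.5166, -0.1819, 0.207]
tool_rot: [[-0.996, -0.084, 0.007], [-0.084, 0.996, -0.004], [-0.006, -0.004, -1.0]]
ft_force: [0.7, -0.6, -0.5]
grip_width: 0.0427
gripper_force: 0.0
lever_post 0.61 [318.1 225.5] [ 0.545 -0.184  0.079]
lever_pivot 0.71 [369.3 199.6] [ 0.517 -0.142  0.079]
pull_post 0.7 [457.9 128.7] [ 0.446 -0.069  0.075]
cap_grip 0.96 [237.1 230.9] [ 0.535 -0.246  0.125]
cap_grip 0.94 [471.5 251.9] [ 0.54  -0.058  0.125]
cap_grip 0.85 [120.1 236.6] [ 0.554 -0.357  0.125]
cap 0.97 [133.1 228.9] [ 0.562 -0.365  0.091]
cap 0.85 [243.  226.3] [ 0.546 -0.249  0.091]
cap 0.73 [456.  233.7] [ 0.538 -0.059  0.091]
notch 0.96 [518.1 238.6] [0.537 0.008 0.1  ]
[ 0.584 -0.398  0.125] 0.68
[ 0.542 -0.055  0.125] 0.65
[ 0.5166 -0.1814  0.2019] [ 0.23397029  1.02950314 -0.46884865]
```

View pics/c5.png

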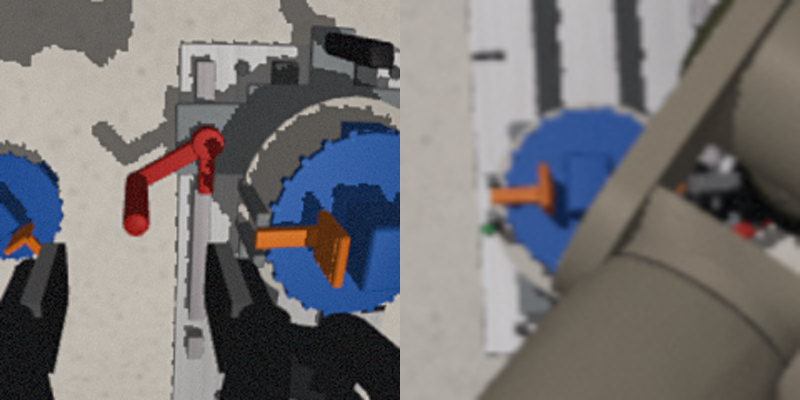

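The lever looks shut (post about 61° clockwise of the rail), but everything sits about 5 mm farther than expected, so I'll check the pointer from the left side.

```bash
python3 -m pendant '[[0.5,-0.003,0.058,0,0,0,0],[0.5,-0.006,0.115,0,0,0,0],[0.5,-0.009,0.173,0,0,0,0],[0.5,-0.013,0.23,0,0,0,0],[0.5,-0.013,0.23,0,0,0,0]]'
python3 - <<'E'
from h import *
d=snap('wrist','w6.png')
print(np.round(proj(d,[.528,.007,.008],True)))
for t,z in {'lever_post':.079,'lever_pivot':.079,'pull_post':.075,'cap_grip':.125,'cap':.091,'notch':.1}.items():
    for r in env.tip_of('wrist',t)[:2]:
        print(t,round(r['conf'],2),np.round(r['centre'],1),np.round(at(d,r['centre'],z,True),3))
u,v=np.round(proj(d,[.528,.007,.008],True)).astype(int)
cv2.imwrite('pics/c6.png',cv2.resize(d['image'][v-50:v+50,u-65:u+65],(780,600),interpolation=2))
E
```

```text
time_s: 13.75
position: [0.5096, 0.052, 0.2025]
tool_rot: [[-0.996, -0.089, -0.001], [-0.089, 0.996, 0.001], [0.0, 0.001, -1.0]]
ft_force: [-0.7, 0.3, -0.8]
grip_width: 0.0425
gripper_force: 0.0
[280. 191.]
lever_post 0.92 [ 95.  212.9] [ 0.547 -0.186  0.079]
lever_pivot 0.57 [121.2 186.8] [ 0.515 -0.144  0.079]
pull_post 0.56 [189.4 112.3] [ 0.444 -0.069  0.075]
cap_grip 0.96 [ 11.1 221.6] [ 0.553 -0.294  0.125]
cap_grip 0.84 [179.9 242.5] [ 0.541 -0.058  0.125]
cap 0.97 [ 83.  210.7] [ 0.541 -0.192  0.091]
cap 0.88 [197.2 225.3] [ 0.54  -0.056  0.091]
notch 0.62 [260.  229.4] [0.534 0.003 0.1  ]
```

View pics/c6.png

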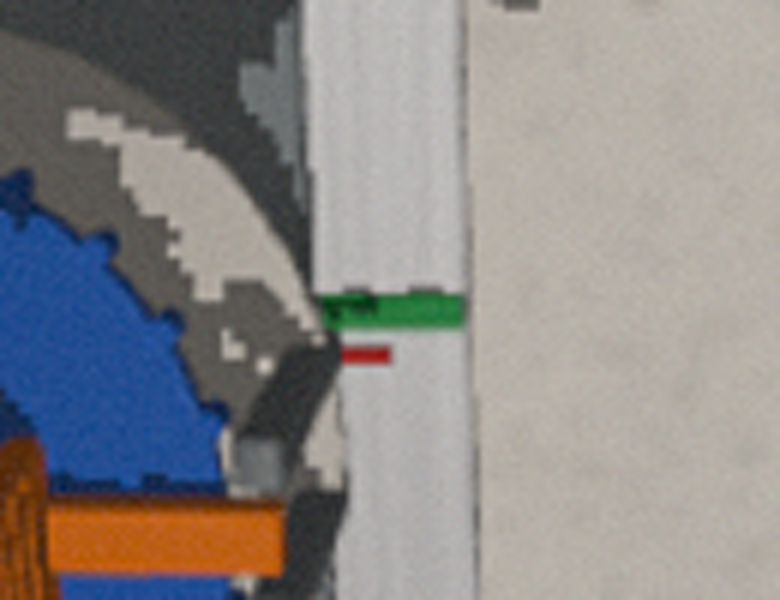

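The red pointer at crop (365,355) lies beyond the green line at (395,312). To remove parallax I'll look again from straight above it.

```bash
python3 -m pendant '[[0.5,-0.05,0,0,0,0,0],[0.5,-0.1,0,0,0,0,0],[0.5,-0.1,0,0,0,0,0]]'
cat >> h.py <<'E'
def pointer():
    d=env.get_image('wrist'); hsv=cv2.cvtColor(d['image'],cv2.COLOR_BGR2HSV)
    u,v=np.round(proj(d,[.528,.007,.008],True)).astype(int)
    a=np.zeros(hsv.shape[:2],bool); a[v-25:v+25,u-35:u+35]=1
    H,S,V=[hsv[...,i].astype(int) for i in range(3)]
    g=a&(abs(H-65)<20)&(S>110); r=a&((H<8)|(H>172))&(S>130)
    for n,m in(('g',g),('r',r)):
        y,x=np.nonzero(m)
        if len(x):
            c=(x.mean(),y.mean())
            print(n,len(x),np.round(c,1),x.min(),x.max(),np.round(at(d,c,.008,True),4),np.round(at(d,c,.02,True),4))
    P=np.array(d['pose'])[:3,3]; print('cam',np.round(P,3))
    return d
E
python3 - <<'E'
from h import *
d=pointer()
E
```

```text
time_s: 14.48
position: [0.6119, 0.0563, 0.2014]
tool_rot: [[-0.997, -0.083, -0.0], [-0.083, 0.997, 0.0], [0.0, 0.0, -1.0]]
ft_force: [-1.3, -0.4, -0.0]
grip_width: 0.0425
gripper_force: 0.0
g 94 [284.7  96.6] 274 293 [0.5291 0.0104 0.008 ] [0.5293 0.0118 0.02  ]
r 21 [275.8 100.2] 251 281 [0.5334 0.0015 0.008 ] [0.5334 0.0033 0.02  ]
cam [0.534 0.049 0.327]
```

The pointer is about 4 mm short: pressing the lever pushed the carriage back. I'll reopen it with closed fingers, pushing only so it cannot drag, and correct the carriage.

```bash
python3 -m pendant '[[0,0.011,-0.048,0,0,0,0],[0,0.022,-0.097,0,0,0,0],[0,0.033,-0.145,0,0,0,0],[0,0.044,-0.194,0,0,0,0],[0,0.054,-0.242,0,0,0,0]]'
python3 -m pendant '[[0,0,0,0.05,0,0,0],[0,0,0,0.109,0,0,0],[0,0,0,0.109,0,0,0]]'
python3 -m pendant '[[0,0.015,0,0,0,0,0],[0,0.03,0,0,0,0,0],[0,0.045,0,0,0,0,0],[0,0.06,0,0,0,0,0],[0,0.06,0,0,0,0,0]]'
```

```text
time_s: 15.15
position: [0.5748, -0.1903, 0.2031]
tool_rot: [[-0.997, -0.083, -0.0], [-0.083, 0.997, -0.0], [0.0, -0.0, -1.0]]
ft_force: [0.2, 0.3, 0.5]
grip_width: 0.0
gripper_force: 0.0
time_s: 15.52
position: [0.5736, -0.1878, 0.0908]
tool_rot: [[-0.997, -0.083, -0.008], [-0.083, 0.997, 0.004], [0.007, 0.005, -1.0]]
ft_force: [-0.1, 0.0, 0.6]
grip_width: 0.0001
gripper_force: 0.0
time_s: 16.15
position: [0.5183, -0.1989, 0.0975]
tool_rot: [[-0.997, -0.083, 0.009], [-0.083, 0.996, -0.012], [-0.008, -0.012, -1.0]]
ft_force: [5.9, -16.2, -7.2]
grip_width: 0.0002
gripper_force: 7.7
```

```bash
python3 -m pendant '[[0,-0.004,0,0,0,0,0],[0,-0.004,0,-0.05,0,0,0],[0,-0.004,0,-0.11,0,0,0],[0,0.03,0.03,-0.11,0,0,0],[0,0.03,0.03,-0.11,0,0,0]]'
python3 - <<'E'
from h import *
d=snap('wrist','w7.png')
for t,z in {'lever_post':.079,'lever_pivot':.079,'pull_post':.075,'cap_grip':.125}.items():
    for r in env.tip_of('wrist',t)[:3]:
        print(t,round(r['conf'],2),np.round(r['centre'],1),np.round(at(d,r['centre'],z,True),3))
cv2.imwrite('pics/c7.png',cv2.resize(d['image'][90:330,200:500],(750,600),interpolation=cv2.INTER_CUBIC))
print(np.round(env.observe()['position'],4))
E
```

```text
time_s: 16.77
position: [0.4825, -0.1645, 0.2067]
tool_rot: [[-0.996, -0.085, 0.002], [-0.085, 0.996, -0.001], [-0.002, -0.001, -1.0]]
ft_force: [0.1, 0.1, 0.0]
grip_width: -0.0002
gripper_force: 0.0
lever_post 0.62 [288.1 214.7] [ 0.502 -0.194  0.079]
lever_pivot 0.96 [345.6 206.6] [ 0.49  -0.144  0.079]
pull_post 0.64 [435.5 136.5] [ 0.421 -0.072  0.075]
pull_post 0.35 [496.1 242.9] [0.518 0.019 0.075]
cap_grip 0.96 [222.9 256.3] [ 0.524 -0.24   0.125]
cap_grip 0.86 [446.6 261.3] [ 0.514 -0.062  0.125]
cap_grip 0.59 [111.5 260.8] [ 0.546 -0.354  0.125]
[ 0.4846 -0.1667  0.2041]
```

View pics/c7.png

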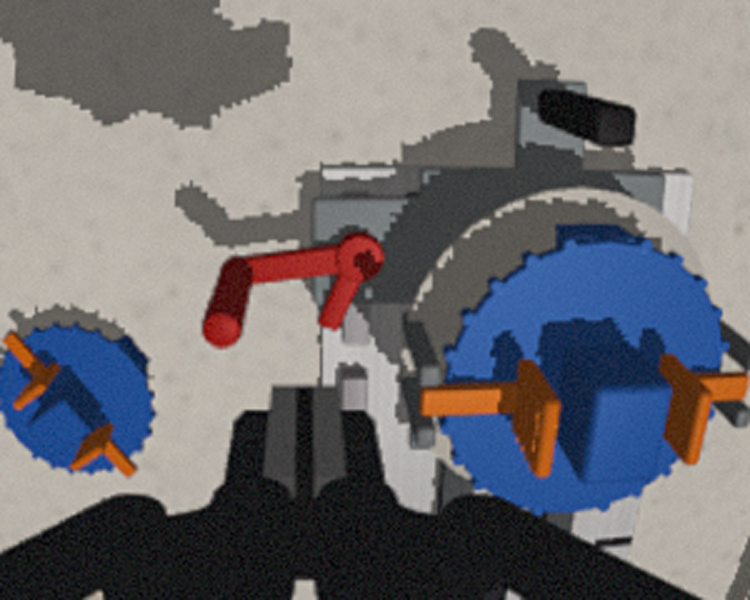

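The lever is now at θ≈0.4 and the carriage came along to about 0.142, so it was not locked. Plan: grip the lever, open it fully, set the carriage a little past 0.120, then close so the tooth drops in.

```bash
python3 -m pendant '[[0.5,-0.0155,-0.0285,0,0,0,0],[0.5,-0.0155,-0.0285,0,0,0,0],[0.5,-0.0155,-0.0285,0.055,0,0,0],[0.5,-0.0155,-0.0285,0.111,0,0,0],[0.5,-0.0155,-0.0285,0.111,0,0,0]]' 20
python3 -m pendant '[[0.05,0,0,0,0,0,0],[0.05,0,0,0,0,0,0],[0.05,0,0,0,0,0,0],[0.05,0,0,0,0,0,0]]' 20
python3 -m pendant '[[0.05,0.012,0,0,0,0,0],[0.05,0.022,0.003,0,0,0,0],[0.05,0.03,0.0065,0,0,0,0],[0.05,0.036,0.01,0,0,0,0],[0.05,0.036,0.01,0,0,0,0]]' 20
```

```text
time_s: 17.65
position: [0.5003, -0.1921, 0.0899]
tool_rot: [[-0.996, -0.084, -0.007], [-0.084, 0.996, 0.005], [0.006, 0.005, -1.0]]
ft_force: [-0.7, -0.2, 1.5]
grip_width: 0.0428
gripper_force: 0.0
time_s: 18.15
position: [0.5018, -0.1914, 0.0948]
tool_rot: [[-0.996, -0.084, 0.001], [-0.084, 0.996, 0.003], [-0.001, 0.002, -1.0]]
ft_force: [-2.0, 10.9, 4.5]
grip_width: 0.0131
gripper_force: 21.7
time_s: 18.77
position: [0.466, -0.189, 0.0951]
tool_rot: [[-0.996, -0.084, 0.004], [-0.084, 0.996, -0.007], [-0.003, -0.007, -1.0]]
ft_force: [-2.8, -10.3, 6.6]
grip_width: 0.0127
gripper_force: 22.1
```

```bash
python3 -m pendant '[[0.5,0,0,0,0,0,0],[0.5,0,0,0,0,0,0],[0.5,0,0,-0.06,0,0,0],[0.5,0,0,-0.11,0,0,0],[0.5,0,0.03,-0.11,0,0,0]]' 20
python3 - <<'E'
from h import *
d=snap('wrist')
for t,z in {'lever_post':.079,'lever_pivot':.079,'pull_post':.075,'cap_grip':.125}.items():
    for r in env.tip_of('wrist',t)[:3]:
        print(t,round(r['conf'],2),np.round(r['centre'],1),np.round(at(d,r['centre'],z,True),3))
print(np.round(env.observe()['position'],4))
E
```

```text
time_s: 19.4
position: [0.4639, -0.1577, 0.2062]
tool_rot: [[-0.997, -0.082, 0.006], [-0.082, 0.997, -0.004], [-0.006, -0.005, -1.0]]
ft_force: [0.4, 1.1, -0.1]
grip_width: 0.0429
gripper_force: 0.0
lever_post 0.73 [284.4 196.2] [ 0.467 -0.191  0.079]
lever_pivot 0.97 [339.4 219.8] [ 0.485 -0.142  0.079]
pull_post 0.8 [427.2 146. ] [ 0.412 -0.072  0.075]
cap_grip 0.89 [222.6 271.3] [ 0.52  -0.235  0.125]
cap_grip 0.74 [112.  273.9] [ 0.543 -0.352  0.125]
cap_grip 0.63 [436.6 273.8] [ 0.508 -0.061  0.125]
[ 0.4626 -0.1566  0.2024]
```

```bash
python3 -m pendant '[[0.5,0.021,0.046,0,0,0,0],[0.5,0.0425,0.0925,0,0,0,0],[0.5,0.0425,0.0925,0.06,0,0,0],[0.5,0.0425,0.0925,0.121,0,0,0],[0.5,0.0425,0.0925,0.121,0,0,0]]' 60
python3 -m pendant '[[0.05,0,0,0,0,0,0],[0.05,0,0,0,0,0,0],[0.05,0,0,0,0,0,0],[0.05,0,0,0,0,0,0]]' 60
python3 -m pendant '[[0.05,-0.01,0,0,0,0,0],[0.05,-0.02,0,0,0,0,0],[0.05,-0.0245,0,0,0,0,0],[0.05,-0.0245,0,0,0,0,0],[0.05,-0.0245,0,0,0,0,0]]'
```

```text
time_s: 20.27
position: [0.4109, -0.0675, 0.0791]
tool_rot: [[-0.996, -0.084, -0.008], [-0.084, 0.996, 0.004], [0.008, 0.005, -1.0]]
ft_force: [1.0, 0.8, 1.3]
grip_width: 0.0424
gripper_force: 0.0
time_s: 20.78
position: [0.4137, -0.0687, 0.0837]
tool_rot: [[-0.996, -0.084, 0.004], [-0.084, 0.996, -0.003], [-0.004, -0.003, -1.0]]
ft_force: [-1.6, -1.9, 9.3]
grip_width: 0.0149
gripper_force: 59.5
time_s: 21.4
position: [0.4381, -0.0664, 0.0837]
tool_rot: [[-0.996, -0.084, 0.004], [-0.084, 0.996, -0.002], [-0.004, -0.002, -1.0]]
ft_force: [0.2, -1.2, 6.6]
grip_width: 0.0151
gripper_force: 59.3
```

```bash
python3 -m pendant '[[0.5,0,0,0,0,0,0],[0.5,0,0,0,0,0,0],[0.5,0,0,-0.06,0,0,0],[0.5,0,0,-0.118,0,0,0]]' 20
python3 -m pendant '[[0.5,-0.045,0.026,0,0,0,0],[0.5,-0.09,0.052,0,0,0,0],[0.5,-0.135,0.077,0,0,0,0],[0.5,-0.18,0.102,0,0,0,0],[0.5,-0.18,0.102,0,0,0,0]]'
python3 - <<'E'
from h import *
d=pointer()
for t,z in {'lever_post':.079,'lever_pivot':.079,'pull_post':.075,'cap_grip':.125}.items():
    for r in env.tip_of('wrist',t)[:3]:
        print(t,round(r['conf'],2),np.round(r['centre'],1),np.round(at(d,r['centre'],z,True),3))
E
```

```text
time_s: 21.9
position: [0.4366, -0.0657, 0.2013]
tool_rot: [[-0.996, -0.084, -0.001], [-0.084, 0.996, 0.001], [0.001, 0.001, -1.0]]
ft_force: [1.6, 0.2, -0.5]
grip_width: 0.0426
gripper_force: 0.0
time_s: 22.52
position: [0.6092, 0.0528, 0.1987]
tool_rot: [[-0.996, -0.087, -0.0], [-0.087, 0.996, 0.0], [0.0, 0.0, -1.0]]
ft_force: [-0.7, -0.1, -0.4]
grip_width: 0.0426
gripper_force: 0.0
g 115 [286.9  99.6] 277 297 [0.5295 0.0096 0.008 ] [0.5296 0.0109 0.02  ]
r 15 [272.5  93.1] 250 283 [ 0.5237 -0.0056  0.008 ] [ 0.524  -0.0037  0.02  ]
cam [0.532 0.045 0.324]
lever_post 0.85 [81.7 60.2] [ 0.489 -0.192  0.079]
lever_pivot 0.68 [118.4  74.3] [ 0.507 -0.141  0.079]
cap_grip 0.98 [170.   94.7] [ 0.529 -0.06   0.125]
cap_grip 0.71 [ 65.9 139. ] [ 0.56  -0.167  0.125]
```

```bash
python3 -m pendant '[[0.5,0.028,-0.047,0,0,0,0],[0.5,0.056,-0.093,0,0,0,0],[0.5,0.084,-0.14,0,0,0,0],[0.5,0.112,-0.186,0,0,0,0],[0.5,0.141,-0.2325,0,0,0,0]]'
python3 -m pendant '[[0.5,0,0,0.05,0,0,0],[0.5,0,0,0.107,0,0,0],[0.5,0,0,0.107,0,0,0],[0.05,0,0,0.107,0,0,0],[0.05,0,0,0.107,0,0,0]]' 20
python3 -m pendant '[[0.05,0,0,0,0,0,0],[0.05,0,0,0,0,0,0]]'
```

```text
time_s: 23.4
position: [0.4851, -0.1943, 0.2002]
tool_rot: [[-0.997, -0.083, 0.001], [-0.083, 0.997, -0.0], [-0.001, -0.001, -1.0]]
ft_force: [1.2, 0.0, -0.9]
grip_width: 0.0424
gripper_force: 0.0
time_s: 24.02
position: [0.4874, -0.1907, 0.0949]
tool_rot: [[-0.996, -0.084, 0.003], [-0.084, 0.996, 0.003], [-0.003, 0.003, -1.0]]
ft_force: [1.5, 12.4, 2.8]
grip_width: 0.0129
gripper_force: 21.5
time_s: 24.28
position: [0.4874, -0.1906, 0.095]
tool_rot: [[-0.996, -0.085, 0.003], [-0.085, 0.996, 0.002], [-0.003, 0.002, -1.0]]
ft_force: [1.4, 12.1, 2.1]
grip_width: 0.013
gripper_force: 21.4
```

```bash
python3 -m pendant '[[0.05,-0.01,-0.002,0,0,0,0],[0.05,-0.02,-0.003,0,0,0,0],[0.05,-0.03,-0.002,0,0,0,0],[0.05,-0.04,0.001,0,0,0,0],[0.05,-0.049,0.006,0,0,0,0]]'
python3 -m pendant '[[0.05,-0.003,0.001,0,0,0,0],[0.05,-0.003,0.001,0,0,0,0]]'
python3 -m pendant '[[0.05,-0.003,0.001,0,0,0,0],[0.05,-0.003,0.001,0,0,0,0]]'
```

```text
time_s: 24.9
position: [0.535, -0.1841, 0.0953]
tool_rot: [[-0.996, -0.085, 0.0], [-0.085, 0.996, -0.005], [0.0, -0.005, -1.0]]
ft_force: [-3.7, -6.5, 1.7]
grip_width: 0.013
gripper_force: 21.5
time_s: 25.15
position: [0.5392, -0.182, 0.0951]
tool_rot: [[-0.996, -0.084, 0.004], [-0.084, 0.996, -0.003], [-0.004, -0.003, -1.0]]
ft_force: [-1.8, -2.3, 6.5]
grip_width: 0.0128
gripper_force: 22.0
time_s: 25.4
position: [0.5417, -0.1806, 0.0949]
tool_rot: [[-0.996, -0.084, 0.003], [-0.084, 0.996, -0.003], [-0.003, -0.003, -1.0]]
ft_force: [-2.2, -0.7, 8.2]
grip_width: 0.0132
gripper_force: 22.1
```

```bash
for i in 1; do python3 -m pendant '[[0.05,-0.002,0.001,0,0,0,0],[0.05,-0.002,0.001,0,0,0,0]]'; done
python3 - <<'E'
from h import *
d=snap('wrist','w8.png')
for t,z in {'lever_pivot':.079,'pull_post':.075,'cap_grip':.125}.items():
    for r in env.tip_of('wrist',t)[:3]:
        print(t,round(r['conf'],2),np.round(r['centre'],1),np.round(at(d,r['centre'],z,True),3))
E
```

```text
time_s: 25.65
position: [0.5425, -0.1802, 0.0949]
tool_rot: [[-0.996, -0.084, 0.001], [-0.084, 0.996, -0.004], [-0.0, -0.004, -1.0]]
ft_force: [-9.7, -5.7, 8.7]
grip_width: 0.0129
gripper_force: 22.3
lever_pivot 0.67 [407.7 220.6] [ 0.517 -0.14   0.079]
pull_post 0.79 [539.5 104.8] [ 0.446 -0.069  0.075]
pull_post 0.47 [232.8 336.6] [ 0.609 -0.233  0.075]
cap_grip 0.89 [199.8 261.4] [ 0.523 -0.228  0.125]
cap_grip 0.87 [565.4 306.4] [ 0.542 -0.056  0.125]
cap_grip 0.7 [ 49.6 263. ] [ 0.54  -0.319  0.125]
```

```bash
python3 -m pendant '[[0.05,-0.0025,0.0015,0,0,0,0],[0.05,-0.0025,0.0015,0,0,0,0]]'
```

```text
time_s: 26.1
position: [0.5433, -0.1798, 0.0949]
tool_rot: [[-0.996, -0.084, -0.003], [-0.084, 0.996, -0.006], [0.004, -0.005, -1.0]]
ft_force: [-18.6, -12.9, 13.3]
grip_width: 0.013
gripper_force: 22.6
```

It now resists firmly, so the tooth is in. I'll release and check the pointer.

```bash
python3 -m pendant '[[0.5,0.003,-0.002,0,0,0,0],[0.5,0.003,-0.002,0,0,0,0],[0.5,0,0,-0.06,0,0,0],[0.5,0,0,-0.108,0,0,0]]' 20
python3 -m pendant '[[0.5,-0.02,0.058,0,0,0,0],[0.5,-0.04,0.116,0,0,0,0],[0.5,-0.06,0.174,0,0,0,0],[0.5,-0.09,0.225,0,0,0,0],[0.5,-0.09,0.225,0,0,0,0]]'
python3 - <<'E'
from h import *
d=pointer()
for t,z in {'lever_post':.079,'lever_pivot':.079,'pull_post':.075,'cap_grip':.125,'cap':.091,'notch':.1,'tub_mouth':.091}.items():
    for r in env.tip_of('wrist',t)[:2]:
        print(t,round(r['conf'],2),np.round(r['centre'],1),np.round(at(d,r['centre'],z,True),3))
u,v=np.round(proj(d,[.528,-.03,.05],True)).astype(int)
cv2.imwrite('pics/c8.png',cv2.resize(d['image'][v-60:v+75,u-90:u+90],(800,600),interpolation=2))
E
```

```text
time_s: 26.6
position: [0.5457, -0.1767, 0.2028]
tool_rot: [[-0.996, -0.085, 0.001], [-0.085, 0.996, -0.0], [-0.001, -0.0, -1.0]]
ft_force: [0.3, 0.4, -0.6]
grip_width: 0.0429
gripper_force: 0.0
time_s: 27.22
position: [0.6167, 0.0587, 0.2006]
tool_rot: [[-0.996, -0.09, 0.001], [-0.09, 0.996, 0.001], [-0.001, 0.001, -1.0]]
ft_force: [-0.6, -0.5, 1.0]
grip_width: 0.0428
gripper_force: 0.0
g 92 [283.   91.4] 271 291 [0.5292 0.0105 0.008 ] [0.5296 0.012  0.02  ]
r 18 [272.8  93.6] 251 279 [5.32e-01 3.00e-04 8.00e-03] [0.5323 0.0022 0.02  ]
cam [0.539 0.051 0.326]
lever_post 0.93 [ 81.3 108.5] [ 0.545 -0.186  0.079]
cap_grip 0.92 [167.2 100.4] [ 0.541 -0.057  0.125]
cap_grip 0.64 [ 60.6 134.8] [ 0.565 -0.17   0.125]
cap 0.84 [ 72.  132.9] [ 0.568 -0.189  0.091]
cap 0.76 [ 12.9 150. ] [ 0.586 -0.305  0.091]
notch 0.83 [257.7  93.2] [0.534 0.004 0.1  ]
```

View pics/c8.png

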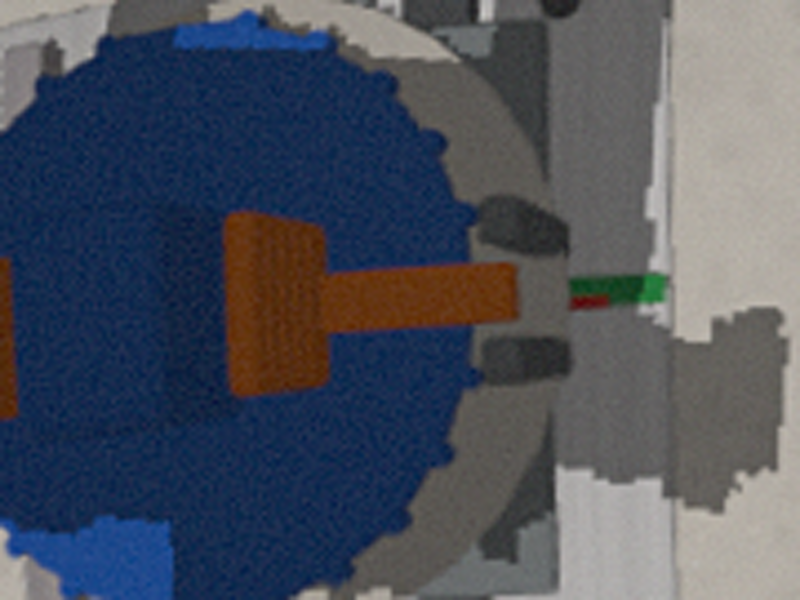

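The pointer (590,302) is now at the green line within about 2 mm, with the bolt between the horns at (515,290). As a lock test I'll grip the pull post and tug.

```bash
python3 -m pendant '[[0.5,0.046,-0.027,0,0,0,0],[0.5,0.092,-0.054,0,0,0,0],[0.5,0.139,-0.082,0,0,0,0],[0.5,0.1845,-0.109,0,0,0,0],[0.5,0.1845,-0.109,0.05,0,0,0]]'
python3 -m pendant '[[0.5,0,0,0.067,0,0,0],[0.5,0,0,0.067,0,0,0],[0.05,0,0,0.067,0,0,0],[0.05,0,0,0.067,0,0,0],[0.05,0,0,0.067,0,0,0]]' 60
python3 -m pendant '[[0.05,0.001,0,0,0,0,0],[0.05,0.002,0,0,0,0,0],[0.05,0.003,0,0,0,0,0],[0.05,0.003,0,0,0,0,0]]'
```

```text
time_s: 28.25
position: [0.4409, -0.0719, 0.1531]
tool_rot: [[-0.997, -0.08, 0.008], [-0.08, 0.997, -0.004], [-0.007, -0.004, -1.0]]
ft_force: [0.9, -0.6, -1.6]
grip_width: 0.0427
gripper_force: 0.0
time_s: 28.88
position: [0.441, -0.0664, 0.0856]
tool_rot: [[-0.996, -0.084, 0.001], [-0.084, 0.996, 0.005], [-0.001, 0.005, -1.0]]
ft_force: [1.0, 22.8, 3.9]
grip_width: 0.0146
gripper_force: 58.9
time_s: 29.38
position: [0.4383, -0.0667, 0.0856]
tool_rot: [[-0.996, -0.084, 0.002], [-0.084, 0.996, 0.005], [-0.002, 0.005, -1.0]]
ft_force: [1.6, 22.6, 3.1]
grip_width: 0.0146
gripper_force: 58.8
```

```bash
python3 -m pendant '[[0.05,0.001,0.002,0,0,0,0],[0.05,0.002,0.002,0,0,0,0],[0.05,0.002,0.002,0,0,0,0]]'
```

```text
time_s: 29.75
position: [0.437, -0.0666, 0.0857]
tool_rot: [[-0.996, -0.084, 0.003], [-0.084, 0.996, 0.002], [-0.004, 0.001, -1.0]]
ft_force: [3.3, 10.9, -1.5]
grip_width: 0.0149
gripper_force: 59.2
```

```bash
python3 -m pendant '[[0.05,0.001,0.001,0,0,0,0],[0.05,0.002,0.001,0,0,0,0],[0.05,0.003,0.001,0,0,0,0],[0.05,0.003,0.001,0,0,0,0]]'
python3 - <<'E'
from h import *
d=snap('wrist','w9.png')
for t,z in {'lever_post':.079,'lever_pivot':.079,'pull_post':.075,'cap_grip':.125,'cap':.091}.items():
    for r in env.tip_of('wrist',t)[:2]:
        print(t,round(r['conf'],2),np.round(r['centre'],1),np.round(at(d,r['centre'],z,True),3))
E
```

```text
time_s: 30.25
position: [0.4352, -0.0667, 0.0857]
tool_rot: [[-0.996, -0.084, 0.006], [-0.084, 0.997, -0.0], [-0.006, -0.001, -1.0]]
ft_force: [8.6, 7.4, -7.8]
grip_width: 0.0145
gripper_force: 58.6
lever_post 0.19 [176.4  91.1] [ 0.354 -0.14   0.079]
pull_post 0.75 [320.9 270.8] [ 0.439 -0.068  0.075]
cap_grip 0.85 [ 11.9 330.3] [ 0.494 -0.272  0.125]
cap_grip 0.77 [106.6 342.4] [ 0.465 -0.169  0.125]
cap 0.9 [117.4 327.6] [ 0.49  -0.191  0.091]
cap 0.74 [ 30.8 315.4] [ 0.512 -0.294  0.091]
```

```bash
python3 -m pendant '[[0.05,0.002,0,0,0,0,0],[0.05,0.004,0,0,0,0,0],[0.05,0.004,0,0,0,0,0]]'
python3 -m pendant '[[0.5,0,0,0,0,0,0],[0.5,0,0,0,0,0,0],[0.5,0,0,-0.06,0,0,0],[0.5,0,0,-0.118,0,0,0]]' 20
python3 -m pendant '[[0.5,-0.045,0.026,0,0,0,0],[0.5,-0.09,0.052,0,0,0,0],[0.5,-0.135,0.077,0,0,0,0],[0.5,-0.18,0.102,0,0,0,0],[0.5,-0.18,0.102,0,0,0,0]]'
python3 - <<'E'
from h import *
d=pointer()
for t,z in {'lever_post':.079,'lever_pivot':.079,'pull_post':.075,'cap_grip':.125,'cap':.091,'notch':.1,'tub_mouth':.091}.items():
    for r in env.tip_of('wrist',t)[:2]:
        print(t,round(r['conf'],2),np.round(r['centre'],1),np.round(at(d,r['centre'],z,True),3))
u,v=np.round(proj(d,[.528,-.03,.05],True)).astype(int)
a=cv2.resize(d['image'][v-30:v+45,u+10:u+85],(400,400),interpolation=2)
u,v=np.round(proj(d,[.53,-.17,.08],True)).astype(int)
b=cv2.resize(d['image'][v-40:v+40,u-40:u+40],(400,400),interpolation=2)
cv2.imwrite('pics/c9.png',np.hstack([a,b]))
E
```

```text
time_s: 30.92
position: [0.4345, -0.067, 0.0857]
tool_rot: [[-0.997, -0.082, 0.014], [-0.082, 0.997, 0.0], [-0.014, -0.001, -1.0]]
ft_force: [28.1, 14.6, -22.4]
grip_width: 0.0145
gripper_force: 59.1
time_s: 31.42
position: [0.4287, -0.0675, 0.2043]
tool_rot: [[-0.996, -0.084, 0.0], [-0.084, 0.996, -0.0], [-0.0, -0.0, -1.0]]
ft_force: [1.8, -0.7, -0.1]
grip_width: 0.0428
gripper_force: 0.0
time_s: 32.05
position: [0.6014, 0.0508, 0.202]
tool_rot: [[-0.996, -0.086, 0.001], [-0.086, 0.996, -0.0], [-0.001, -0.0, -1.0]]
ft_force: [-0.3, -0.5, 0.6]
grip_width: 0.0428
gripper_force: 0.0
g 83 [289.8 107.3] 279 298 [0.5298 0.0107 0.008 ] [0.5296 0.0119 0.02  ]
r 14 [277.1 105. ] 251 285 [ 0.5282 -0.0025  0.008 ] [ 0.528  -0.0008  0.02  ]
cam [0.524 0.043 0.328]
lever_post 0.82 [ 90.9 119.4] [ 0.541 -0.181  0.079]
lever_pivot 0.92 [122.8  85.2] [ 0.51  -0.14   0.079]
pull_post 0.7 [197.5   2.1] [ 0.438 -0.071  0.075]
cap_grip 0.78 [  0.  162.8] [ 0.577 -0.297  0.125]
cap_grip 0.63 [ 66.7 146.1] [ 0.559 -0.172  0.125]
cap 0.93 [193.2 110. ] [ 0.533 -0.059  0.091]
cap 0.56 [ 78.5 145.2] [ 0.564 -0.189  0.091]
notch 0.65 [268.1 101.9] [0.525 0.004 0.1  ]
notch 0.25 [410.1 248.8] [0.633 0.127 0.1  ]
```

View pics/c9.png

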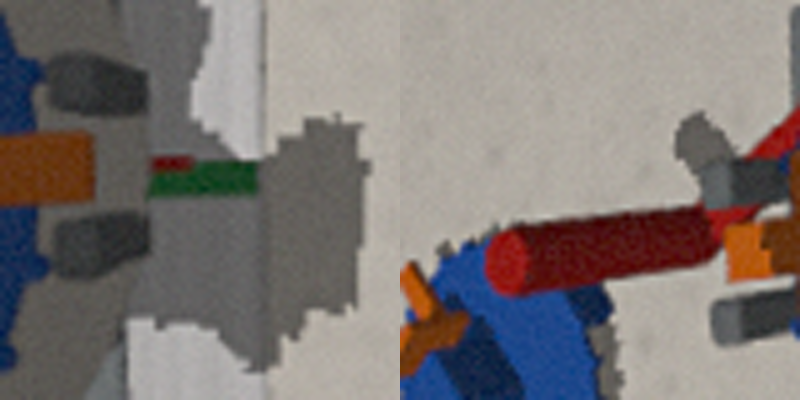

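The pull now meets 28 N, but the pointer (172,163) is about 3 mm to the robot's side of the line's centre. The tooth is only partly in, with play. I'll centre the carriage and press the lever fully home.

```bash
python3 -m pendant '[[0.5,0.045,-0.026,0,0,0,0],[0.5,0.09,-0.052,0,0,0,0],[0.5,0.135,-0.077,0,0,0,0],[0.5,0.175,-0.103,0,0,0,0],[0.5,0.175,-0.103,0.05,0,0,0]]'
python3 -m pendant '[[0.5,0,0,0.067,0,0,0],[0.5,0,0,0.067,0,0,0],[0.05,0,0,0.067,0,0,0],[0.05,0,0,0.067,0,0,0],[0.05,0,0,0.067,0,0,0]]' 60
python3 -m pendant '[[0.05,-0.001,0,0,0,0,0],[0.05,-0.002,0,0,0,0,0],[0.05,-0.003,0,0,0,0,0],[0.05,-0.003,0,0,0,0,0]]'
```

```text
time_s: 33.08
position: [0.4339, -0.0702, 0.154]
tool_rot: [[-0.997, -0.081, 0.007], [-0.081, 0.997, -0.004], [-0.007, -0.004, -1.0]]
ft_force: [1.5, -0.2, -1.1]
grip_width: 0.0428
gripper_force: 0.0
time_s: 33.7
position: [0.4349, -0.0669, 0.0868]
tool_rot: [[-0.996, -0.084, 0.003], [-0.084, 0.996, 0.001], [-0.004, 0.001, -1.0]]
ft_force: [1.2, 11.2, 2.4]
grip_width: 0.0148
gripper_force: 58.8
time_s: 34.2
position: [0.4367, -0.0666, 0.0868]
tool_rot: [[-0.996, -0.085, 0.001], [-0.085, 0.996, 0.001], [-0.001, 0.001, -1.0]]
ft_force: [-5.3, 7.9, 7.0]
grip_width: 0.0149
gripper_force: 59.5
```

```bash
python3 -m pendant '[[0.05,-0.0012,0,0,0,0,0],[0.05,-0.0012,0,0,0,0,0],[0.05,-0.0012,0,0,0,0,0]]'
python3 -m pendant '[[0.5,0,0,0,0,0,0],[0.5,0,0,0,0,0,0],[0.5,0,0,-0.06,0,0,0],[0.5,0,0,-0.115,0,0,0]]' 20
python3 -m pendant '[[0,-0.021,-0.043,0,0,0,0],[0,-0.042,-0.086,0,0,0,0],[0,-0.0625,-0.129,0,0,0,0],[0,-0.0625,-0.129,0.05,0,0,0],[0,-0.0625,-0.129,0.107,0,0,0]]'
python3 -m pendant '[[0,-0.006,0,0,0,0,0],[0,-0.012,0,0,0,0,0],[0,-0.014,0,0,0,0,0]]'
```

```text
time_s: 34.58
position: [0.4379, -0.0665, 0.0868]
tool_rot: [[-0.996, -0.085, 0.001], [-0.085, 0.996, 0.001], [-0.001, 0.001, -1.0]]
ft_force: [-5.0, 7.8, 7.0]
grip_width: 0.0147
gripper_force: 59.4
time_s: 35.08
position: [0.4384, -0.0679, 0.202]
tool_rot: [[-0.996, -0.084, 0.001], [-0.084, 0.996, -0.0], [-0.001, -0.001, -1.0]]
ft_force: [0.6, 0.5, -0.1]
grip_width: 0.0428
gripper_force: 0.0
time_s: 35.7
position: [0.5122, -0.1921, 0.0925]
tool_rot: [[-0.997, -0.083, 0.003], [-0.083, 0.997, -0.002], [-0.003, -0.002, -1.0]]
ft_force: [1.8, -0.6, -0.4]
grip_width: -0.0003
gripper_force: 0.0
time_s: 36.08
position: [0.5262, -0.1903, 0.0949]
tool_rot: [[-0.996, -0.085, 0.002], [-0.085, 0.996, -0.002], [-0.002, -0.003, -1.0]]
ft_force: [-5.3, -2.4, 3.3]
grip_width: 0.0001
gripper_force: 2.8
```

```bash
python3 -m pendant '[[0,-0.002,0,0,0,0,0],[0,-0.002,0,0,0,0,0]]';python3 -m pendant '[[0,-0.003,0.001,0,0,0,0],[0,-0.003,0.001,0,0,0,0]]'
```

```text
time_s: 36.33
position: [0.5279, -0.1902, 0.0946]
tool_rot: [[-0.996, -0.084, 0.002], [-0.084, 0.996, -0.002], [-0.002, -0.002, -1.0]]
ft_force: [-2.9, -1.3, 3.9]
grip_width: -0.0002
gripper_force: 1.9
time_s: 36.58
position: [0.5297, -0.1895, 0.0941]
tool_rot: [[-0.996, -0.084, -0.001], [-0.084, 0.996, -0.003], [0.001, -0.003, -1.0]]
ft_force: [-10.5, -5.6, 7.0]
grip_width: -0.0004
gripper_force: 5.7
```

```bash
python3 -m pendant '[[0,-0.003,0.001,0,0,0,0],[0,-0.003,0.001,0,0,0,0]]'
python3 -m pendant '[[0,0.008,-0.002,0,0,0,0],[0,0.015,-0.002,0,0,0,0],[0,0.015,-0.002,-0.06,0,0,0],[0,0.015,0,-0.108,0,0,0],[0.5,0,0,-0.108,0,0,0]]'
python3 -m pendant '[[0.5,-0.02,0.058,0,0,0,0],[0.5,-0.04,0.116,0,0,0,0],[0.5,-0.06,0.174,0,0,0,0],[0.5,-0.095,0.225,0,0,0,0],[0.5,-0.1,0.235,0,0,0,0]]'
python3 - <<'E'
from h import *
d=pointer()
for t,z in {'lever_post':.079,'lever_pivot':.079,'pull_post':.075,'cap_grip':.125,'cap':.091,'notch':.1,'tub_mouth':.091}.items():
    for r in env.tip_of('wrist',t)[:2]:
        print(t,round(r['conf'],2),np.round(r['centre'],1),np.round(at(d,r['centre'],z,True),3))
# column profile near pointer
u,v=np.round(proj(d,[.529,.004,.012],True)).astype(int)
hsv=cv2.cvtColor(d['image'],cv2.COLOR_BGR2HSV)
for uu in range(u-8,u+12,2): print(uu,[(int(vv),*map(int,d['image'][vv,uu])) for vv in range(v-6,v+7) if np.ptp(d['image'][vv,uu].astype(int))>45])
E
```

```text
time_s: 36.83
position: [0.5307, -0.1891, 0.094]
tool_rot: [[-0.996, -0.084, -0.006], [-0.084, 0.996, -0.004], [0.006, -0.003, -1.0]]
ft_force: [-21.3, -12.5, 11.1]
grip_width: -0.0003
gripper_force: 11.7
time_s: 37.45
position: [0.5343, -0.1874, 0.2052]
tool_rot: [[-0.996, -0.084, 0.008], [-0.084, 0.996, -0.004], [-0.007, -0.005, -1.0]]
ft_force: [0.5, -0.4, -0.5]
grip_width: 0.0174
gripper_force: 0.0
time_s: 38.08
position: [0.6139, 0.0591, 0.2006]
tool_rot: [[-0.996, -0.089, 0.001], [-0.089, 0.996, 0.001], [-0.001, 0.001, -1.0]]
ft_force: [0.4, -1.0, 0.5]
grip_width: 0.0426
gripper_force: 0.0
g 96 [282.5  94.3] 271 291 [0.5293 0.0107 0.008 ] [0.5296 0.0122 0.02  ]
r 18 [271.3  98.1] 244 278 [ 0.534  -0.0006  0.008 ] [0.5341 0.0014 0.02  ]
cam [0.536 0.051 0.326]
lever_post 0.68 [ 82.7 114.1] [ 0.548 -0.183  0.079]
lever_pivot 0.56 [17.2 46.8] [ 0.46  -0.312  0.079]
cap_grip 0.92 [165.  104.9] [ 0.541 -0.058  0.125]
cap_grip 0.69 [ 61.3 137.4] [ 0.564 -0.169  0.125]
cap 0.9 [182.9  99.8] [ 0.538 -0.06   0.091]
cap 0.85 [ 13.9 152. ] [ 0.585 -0.303  0.091]
notch 0.7 [258.   98.2] [0.535 0.005 0.1  ]
267 []
269 []
271 [(97, 22, 25, 84), (98, 16, 18, 81)]
273 [(97, 29, 25, 87), (98, 24, 25, 87)]
275 [(93, 34, 65, 18), (97, 13, 14, 82), (98, 26, 26, 87)]
277 [(97, 24, 28, 92), (98, 24, 22, 83)]
279 [(94, 31, 67, 13)]
281 [(96, 32, 66, 17)]
283 [(93, 29, 62, 12), (96, 29, 63, 12)]
285 [(95, 27, 65, 17), (96, 29, 61, 14)]
```

The tooth has about ±2.5 mm of play in its notch, which fits "within 2 mm": it holds at 21–28 N both ways. I'll nudge the carriage to the middle of that play.

```bash
python3 -m pendant '[[0.5,0.046,-0.027,0,0,0,0],[0.5,0.092,-0.055,0,0,0,0],[0.5,0.139,-0.083,0,0,0,0],[0.5,0.1845,-0.108,0,0,0,0],[0.5,0.1845,-0.108,0.05,0,0,0]]'
python3 -m pendant '[[0.5,0,0,0.067,0,0,0],[0.5,0,0,0.067,0,0,0],[0.05,0,0,0.067,0,0,0],[0.05,0,0,0.067,0,0,0],[0.05,0,0,0.067,0,0,0]]' 60
python3 -m pendant '[[0.05,0.001,0,0,0,0,0],[0.05,0.002,0,0,0,0,0],[0.05,0.003,0,0,0,0,0],[0.05,0.003,0,0,0,0,0]]'
```

```text
time_s: 39.1
position: [0.4378, -0.0701, 0.1531]
tool_rot: [[-0.997, -0.08, 0.008], [-0.08, 0.997, -0.004], [-0.007, -0.004, -1.0]]
ft_force: [1.3, -0.2, -0.5]
grip_width: 0.0427
gripper_force: 0.0
time_s: 39.72
position: [0.4388, -0.0664, 0.0858]
tool_rot: [[-0.996, -0.084, 0.003], [-0.084, 0.996, 0.001], [-0.003, 0.001, -1.0]]
ft_force: [1.0, 11.6, 2.5]
grip_width: 0.0145
gripper_force: 58.8
time_s: 40.22
position: [0.4363, -0.0667, 0.0858]
tool_rot: [[-0.996, -0.084, 0.004], [-0.084, 0.996, 0.001], [-0.004, 0.001, -1.0]]
ft_force: [2.7, 11.8, 0.5]
grip_width: 0.0146
gripper_force: 58.5
```

```bash
python3 -m pendant '[[0.5,0,0,0,0,0,0],[0.5,0,0,0,0,0,0],[0.5,0,0,-0.06,0,0,0],[0.5,0,0,-0.118,0,0,0]]' 20
python3 -m pendant '[[0.7,-0.045,0.026,0,0,0,0],[0.7,-0.09,0.052,0,0,0,0],[0.7,-0.135,0.077,0,0,0,0],[0.7,-0.175,0.102,0,0,0,0],[0.7,-0.175,0.102,0,0,0,0]]'
python3 - <<'E'
from h import *
d=pointer()
for t,z in {'lever_post':.079,'lever_pivot':.079,'cap_grip':.125,'cap':.091,'notch':.1}.items():
    for r in env.tip_of('wrist',t)[:2]:
        print(t,round(r['conf'],2),np.round(at(d,r['centre'],z,True),3))
u,v=np.round(proj(d,[.529,.004,.012],True)).astype(int)
for uu in range(u-8,u+12,2): print(uu,[(int(vv),*map(int,d['image'][vv,uu])) for vv in range(v-6,v+7) if np.ptp(d['image'][vv,uu].astype(int))>38])
E
```

```text
time_s: 40.72
position: [0.4352, -0.0681, 0.204]
tool_rot: [[-0.996, -0.084, 0.0], [-0.084, 0.996, -0.0], [-0.0, -0.0, -1.0]]
ft_force: [0.8, -0.9, -1.3]
grip_width: 0.0429
gripper_force: 0.0
time_s: 41.35
position: [0.6026, 0.0499, 0.2017]
tool_rot: [[-0.996, -0.086, 0.001], [-0.086, 0.996, -0.0], [-0.001, -0.0, -1.0]]
ft_force: [-0.8, -0.7, -0.6]
grip_width: 0.0601
gripper_force: 0.0
g 70 [293.  105.6] 281 299 [0.529  0.0129 0.008 ] [0.5288 0.014  0.02  ]
r 14 [284.  106.5] 281 287 [0.5305 0.0038 0.008 ] [0.5303 0.0052 0.02  ]
cam [0.525 0.042 0.327]
lever_post 0.16 [ 0.536 -0.081  0.079]
lever_pivot 0.94 [ 0.517 -0.14   0.079]
cap_grip 0.88 [ 0.56  -0.176  0.125]
cap_grip 0.67 [ 0.577 -0.293  0.125]
cap 0.97 [ 0.585 -0.309  0.091]
cap 0.95 [ 0.535 -0.06   0.091]
notch 0.73 [0.531 0.002 0.1  ]
notch 0.67 [ 0.542 -0.168  0.1  ]
276 []
278 []
280 []
282 [(104, 36, 70, 28), (106, 17, 19, 78), (107, 0, 6, 79), (108, 19, 42, 70)]
284 [(104, 38, 63, 21), (106, 28, 27, 82), (107, 8, 15, 83)]
286 [(104, 39, 69, 26), (105, 23, 44, 62), (106, 4, 16, 79), (107, 26, 28, 91)]
288 [(104, 37, 67, 24)]
290 [(104, 37, 65, 23), (105, 34, 66, 22), (106, 32, 68, 24), (107, 38, 69, 24), (108, 33, 65, 23)]
292 [(104, 32, 61, 21), (105, 32, 62, 20), (106, 39, 67, 24), (107, 32, 65, 19), (108, 32, 63, 19)]
294 [(104, 35, 67, 23), (105, 30, 64, 23), (106, 32, 71, 28)]
```

The pointer is centred on the green line (row 106.5 against 106) and the lever is shut and holding. Next the cap: half-turn the wrist so the last joint has room, and hover over it.

```bash
python3 -m pendant '[[1,0.015,-0.02,0,0,0,0.186],[1,0.031,-0.041,0,0,0,0.372],[1,0.046,-0.062,0,0,0,0.558],[1,0.061,-0.082,0,0,0,0.744],[1,0.077,-0.103,0,0,0,0.93]]'
python3 -m pendant '[[1,0,0,0,0,0,0.186],[1,0,0,0,0,0,0.372],[1,0,0,0,0,0,0.558],[1,0,0,0,0,0,0.744],[1,0,0,0,0,0,0.93]]' | head -3
python3 -m pendant '[[1,0,0,0,0,0,0.186],[1,0,0,0,0,0,0.372],[1,0,0,0,0,0,0.558],[1,0,0,0,0,0,0.744],[1,0,0,0,0,0,0.93]]' | head -3
python3 -m pendant '[[1,0,0,0,0,0,0.18],[1,0,0,0,0,0,0.352],[1,0,0,0,0,0,0.352]]'
python3 - <<'E'
from h import *
d=snap('wrist')
for t,z in {'lever_post':.079,'cap_grip':.125,'cap':.091,'notch':.1,'tub_mouth':.091}.items():
    for r in env.tip_of('wrist',t)[:3]:
        print(t,round(r['conf'],2),np.round(r['centre']),np.round(at(d,r['centre'],z,True),3))
o=env.observe();print(np.round(o['position'],4),np.round(o['q'],1))
t=snap('scene')
for th,z in {'cap_grip':.125,'battery_0_mid':.0075}.items():
    for r in env.tip_of('scene',th)[:4]: print(th,round(r['conf'],2),np.round(r['centre']),np.round(at(t,r['centre'],z),3))
E
```

```text
time_s: 42.28
position: [0.5321, -0.0618, 0.2021]
tool_rot: [[-0.658, 0.753, 0.0], [0.753, 0.658, -0.0], [-0.001, 0.0, -1.0]]
ft_force: [-0.0, 0.7, -0.2]
grip_width: 0.0854
gripper_force: 0.0
time_s: 42.9
position: [0.5326, -0.0612, 0.2021]
tool_rot: [[0.21, 0.978, 0.0], [0.978, -0.21, -0.0], [-0.0, 0.0, -1.0]]
time_s: 43.52
position: [0.5326, -0.0611, 0.2021]
tool_rot: [[0.909, 0.416, 0.0], [0.416, -0.909, -0.0], [0.0, 0.0, -1.0]]
time_s: 43.9
position: [0.5327, -0.0611, 0.202]
tool_rot: [[0.996, 0.084, 0.0], [0.084, -0.996, -0.0], [0.0, 0.0, -1.0]]
ft_force: [-0.4, -0.7, -0.2]
grip_width: 0.0855
gripper_force: 0.0
lever_post 0.63 [452. 200.] [ 0.542 -0.179  0.079]
cap_grip 0.96 [315. 214.] [ 0.536 -0.058  0.125]
cap_grip 0.96 [512. 159.] [ 0.591 -0.203  0.125]
cap_grip 0.63 [604. 166.] [ 0.602 -0.322  0.125]
cap 0.83 [318. 198.] [ 0.537 -0.059  0.091]
cap 0.79 [502. 157.] [ 0.588 -0.216  0.091]
cap 0.64 [586. 164.] [ 0.598 -0.333  0.091]
notch 0.92 [238. 202.] [0.531 0.004 0.1  ]
[ 0.533  -0.0608  0.2017] [-19.2  22.7  81.1  -0.   76.3  66. ]
cap_grip 0.64 [304. 156.] [ 0.541 -0.055  0.125]
cap_grip 0.64 [437. 248.] [ 0.529 -0.448  0.125]
cap_grip 0.63 [374. 221.] [ 0.496 -0.324  0.125]
battery_0_mid 0.39 [279. 193.] [ 0.486 -0.009  0.007]
```

```bash
python3 -m pendant '[[0.87,0.003,-0.003,0.03,0,0,0],[0.87,0.003,-0.003,0.055,0,0,0],[0.87,0.003,-0.003,0.078,0,0,0],[0.87,0.003,-0.003,0.078,0,0,0]]' 25
python3 -m pendant '[[0.4,0,0,0,0,0,0],[0.4,0,0,0,0,0,0],[0.4,0,0,0,0,0,0],[0.4,0,0,0,0,0,0]]' 25
```

```text
time_s: 44.85
position: [0.5352, -0.0573, 0.1225]
tool_rot: [[0.996, 0.084, -0.003], [0.084, -0.996, 0.001], [-0.003, -0.001, -1.0]]
ft_force: [0.5, -0.7, 1.4]
grip_width: 0.0741
gripper_force: 0.0
time_s: 45.35
position: [0.5366, -0.0575, 0.1257]
tool_rot: [[0.996, 0.084, 0.003], [0.084, -0.996, -0.001], [0.003, 0.001, -1.0]]
ft_force: [-1.6, 1.6, 8.6]
grip_width: 0.0446
gripper_force: 25.1
```

```bash
python3 -m pendant '[[0.4,0,0,0,0,0,-0.14],[0.4,0,0,0,0,0,-0.28],[0.4,0,0,0,0,0,-0.42],[0.4,0,0,0,0,0,-0.56],[0.4,0,0,0,0,0,-0.7]]' 
python3 -m pendant '[[0.4,0,0,0,0,0,-0.14],[0.4,0,0,0,0,0,-0.28],[0.4,0,0,0,0,0,-0.42],[0.4,0,0,0,0,0,-0.56],[0.4,0,0,0,0,0,-0.7]]'
```

```text
time_s: 45.98
position: [0.5369, -0.0578, 0.1258]
tool_rot: [[0.705, 0.709, 0.004], [0.709, -0.705, -0.001], [0.002, 0.004, -1.0]]
ft_force: [-0.7, 0.7, 7.0]
grip_width: 0.0445
gripper_force: 24.8
time_s: 46.6
position: [0.5368, -0.0578, 0.1258]
tool_rot: [[0.083, 0.997, 0.004], [0.997, -0.083, -0.001], [-0.001, 0.004, -1.0]]
ft_force: [0.5, -0.4, 7.3]
grip_width: 0.0442
gripper_force: 24.8
```

```bash
python3 -m pendant '[[0.4,0,0,-0.008,0,0,0],[0.4,0,0,-0.016,0,0,0],[0.4,0,0,-0.03,0,0,0],[0.4,0,0,-0.05,0,0,0],[0.4,0,0,-0.07,0,0,0]]'
python3 - <<'E'
from h import *
d=snap('wrist','w10.png'); s=snap('scene')
b=cv2.resize(s['image'][60:320,200:500],(480,400),interpolation=2)
cv2.imwrite('pics/c10.png',np.hstack([d['image'][:,160:480],b]))
E
```

```text
time_s: 47.22
position: [0.5358, -0.0575, 0.1951]
tool_rot: [[0.088, 0.996, 0.0], [0.996, -0.088, -0.0], [-0.0, 0.0, -1.0]]
ft_force: [0.1, 0.3, -1.2]
grip_width: 0.0442
gripper_force: 26.4
```

View pics/c10.png

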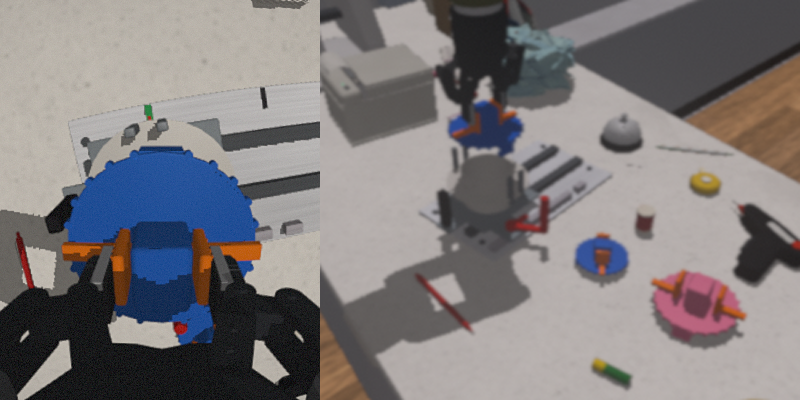

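The cap hangs in the gripper, and the tub's lever and horns are clear below it. I'll set it aside on the free counter to the left at about (.47,.125).

```bash
python3 -m pendant '[[0.4,0.04,-0.018,0,0,0,0],[0.4,0.085,-0.039,0,0,0,0],[0.4,0.13,-0.06,0,0,0,0],[0.4,0.176,-0.082,0,0,0,0],[0.4,0.176,-0.082,0.05,0,0,0]]'
python3 -m pendant '[[0.4,0,0,0.04,0,0,0],[0.4,0,0,0.075,0,0,0],[0.4,0,0,0.09,0,0,0],[0.4,0,0,0.092,0,0,0],[0.4,0,0,0.092,0,0,0]]'
```

```text
time_s: 47.95
position: [0.4697, 0.1277, 0.1453]
tool_rot: [[0.083, 0.996, 0.007], [0.997, -0.083, 0.001], [0.001, 0.007, -1.0]]
ft_force: [1.4, 0.1, -2.9]
grip_width: 0.0443
gripper_force: 26.4
time_s: 48.58
position: [0.4684, 0.125, 0.0517]
tool_rot: [[0.087, 0.996, -0.002], [0.996, -0.087, -0.0], [-0.0, -0.002, -1.0]]
ft_force: [-3.8, -0.7, 6.5]
grip_width: 0.0444
gripper_force: 29.4
```

```bash
python3 -m pendant '[[0.87,0,0,0,0,0,0],[0.87,0,0,0,0,0,0],[0.87,0,0,0,0,0,0],[0.87,0,0,-0.06,0,0,0],[0.87,0,0,-0.12,0,0,0]]'
python3 - <<'E'
from h import *
o=env.observe();print(np.round(o['position'],4),np.round(o['q'],1))
d=snap('wrist')
for th,z in {'cap_grip':.052,'battery_0_mid':.0075}.items():
    for r in env.tip_of('wrist',th)[:5]: print(th,round(r['conf'],2),np.round(r['centre']),np.round(at(d,r['centre'],z,True),3))
for cam in('scene','top'):
    t=snap(cam,cam+'11.png')
    for r in env.trace(cam,'battery_0_mid')[:4]: print(cam,r['conf'],np.round(r['bbox']))
    # yellow & green blobs on table
    hsv=cv2.cvtColor(t['image'],cv2.COLOR_BGR2HSV); H,S,V=[hsv[...,i].astype(int) for i in range(3)]
    m=((abs(H-28)<8)&(S>130)|(abs(H-65)<18)&(S>110))&(V>50)
    n,l,st,c=cv2.connectedComponentsWithStats(m.astype(np.uint8))
    for i in range(1,n):
        if st[i,4]>8: print(cam,st[i].tolist(),np.round(at(t,c[i],.0075),3))
a=cv2.imread('pics/top11.png');b=cv2.imread('pics/scene11.png')
cv2.imwrite('pics/c11.png',np.vstack([cv2.resize(a[60:280,90:560],(640,300)),cv2.resize(b[60:400,100:640],(640,300)) ]))
E
```

```text
time_s: 49.2
position: [0.4692, 0.1249, 0.1729]
tool_rot: [[0.087, 0.996, -0.001], [0.996, -0.087, -0.0], [-0.0, -0.001, -1.0]]
ft_force: [0.8, 0.1, 0.7]
grip_width: 0.0742
gripper_force: 0.0
[0.4692 0.1249 0.1729] [ 0.9 19.7 91.4  0.  69.   5.9]
cap_grip 0.55 [322. 200.] [0.47  0.123 0.052]
scene [432, 173, 18, 12, 139] [ 0.851 -0.26   0.007]
scene [371, 294, 21, 12, 59] [ 0.437 -0.401  0.007]
top 0.59 [306. 201.  78.  73.]
top 0.41 [233. 217.  32.  47.]
top [362, 79, 17, 17, 192] [ 0.849 -0.26   0.008]
top [416, 232, 16, 7, 55] [ 0.437 -0.408  0.008]
```

View pics/c11.png

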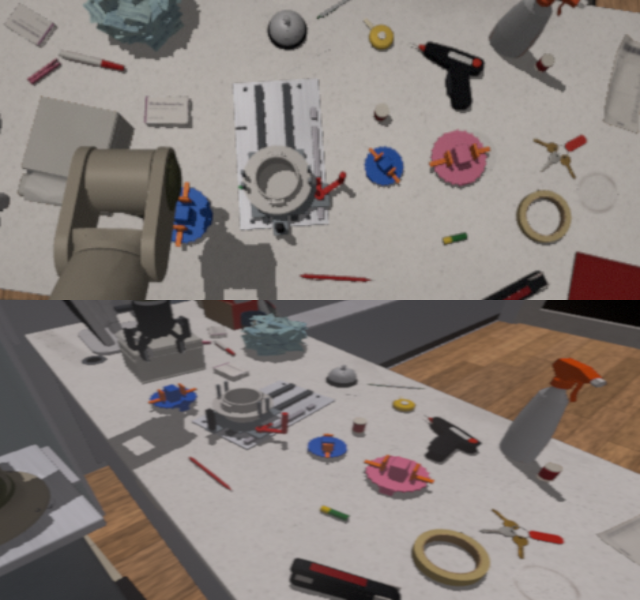

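Tub is open at (279,180), cap set aside at (190,215), both still on the counter. One battery is seen at (455,238), about (.437,-.405), no others in either view. Over to it.

```bash
python3 -m pendant '[[0.6,-0.055,0,0,0,0,0],[0.6,-0.11,0.003,0,0,0,0],[0.6,-0.165,0.006,0,0,0,0],[0.6,-0.22,0.007,0,0,0,0],[0.6,-0.27,0.007,0,0,0,0]]'|head -2
python3 -m pendant '[[0.6,-0.055,0,0,0,0,0],[0.6,-0.11,0.003,0,0,0,0],[0.6,-0.165,0.006,0,0,0,0],[0.6,-0.22,0.007,0,0,0,0],[0.6,-0.26,0.007,0,0,0,0]]'|head -2
python3 -m pendant '[[0.6,0,0,0,0,0,0],[0.6,0,0,0,0,0,0]]'
cat > bat.py <<'E'
from h import *
d=snap('wrist','wb.png'); o=env.observe()
hsv=cv2.cvtColor(d['image'],cv2.COLOR_BGR2HSV); H,S,V=[hsv[...,i].astype(int) for i in range(3)]
m=((abs(H-28)<9)&(S>120)|(abs(H-65)<20)&(S>100))&(V>45)
n,l,st,c=cv2.connectedComponentsWithStats(cv2.dilate(m.astype(np.uint8),np.ones((3,3))))
for i in range(1,n):
    if st[i,4]<60: continue
    y,x=np.nonzero((l==i)&m); p=np.array([at(d,(a,b),.0075,True)[:2] for a,b in zip(x,y)])
    q=p-p.mean(0); w,v=np.linalg.eigh(q.T@q); ax=v[:,1]; s=q@ax; mid=p.mean(0)+ax*(s.max()+s.min())/2
    print(st[i].tolist(),'mid',np.round(mid,4),'len',round(float(np.ptp(s)),3),'ang',round(float(np.degrees(np.arctan2(ax[1],ax[0]))),1))
    if .03<np.ptp(s)<.07:
        print(' tool shift',tool([*(mid-o['position'][:2]),.0]))
for r in env.tip_of('wrist','battery_0_mid')[:3]: print(round(r['conf'],2),np.round(at(d,r['centre'],.0075,True),4))
R=o['tool_rot'];print(np.round(o['position'],4),'tool y ang',np.degrees(np.arctan2(R[1][1],R[0][1])),np.round(o['q'],1))
E
python3 bat.py
```

```text
time_s: 50.18
position: [0.4522, -0.1464, 0.1705]
time_s: 50.8
position: [0.4365, -0.4062, 0.1699]
time_s: 51.05
position: [0.4371, -0.4034, 0.1705]
tool_rot: [[0.087, 0.996, -0.001], [0.996, -0.087, 0.002], [0.002, -0.002, -1.0]]
ft_force: [0.3, 0.4, 0.0]
grip_width: 0.0512
gripper_force: 0.0
[608, 43, 27, 40, 825] mid [ 0.8526 -0.2609] len 0.067 ang -170.2
 tool shift [ 1.774e-01  4.015e-01 -2.000e-04]
[307, 167, 31, 50, 785] mid [ 0.438  -0.4114] len 0.049 ang 104.9
 tool shift [-0.0082  0.0014 -0.    ]
[ 0.4374 -0.4031  0.1709] tool y ang -4.940841957070181 [-54.1  29.9  74.    0.   76.2 -49.1]
```

The battery is under the wrist at (.438,-.411), axis 105°. Align, descend and grip.

```bash
python3 -m pendant '[[0.5,-0.008,0.0015,0.03,0,0,-0.18],[0.5,-0.008,0.0015,0.08,0,0,-0.346],[0.5,-0.008,0.0015,0.13,0,0,-0.346],[0.5,-0.008,0.0015,0.151,0,0,-0.346],[0.5,-0.008,0.0015,0.151,0,0,-0.346]]' 30
python3 -m pendant '[[0.05,0,0,0,0,0,0],[0.05,0,0,0,0,0,0],[0.05,0,0,0,0,0,0],[0.05,0,0,0,0,0,0]]' 30
python3 -m pendant '[[0.05,0,0,-0.03,0,0,0],[0.05,0,0,-0.09,0,0,0],[0.05,0,0,-0.15,0,0,0],[0.05,0,0,-0.18,0,0,0],[0.05,0,0,-0.18,0,0,0]]'
```

```text
time_s: 51.78
position: [0.438, -0.4109, 0.0195]
tool_rot: [[-0.257, 0.966, -0.002], [0.966, 0.257, 0.003], [0.003, -0.001, -1.0]]
ft_force: [0.2, -0.2, 0.0]
grip_width: 0.0424
gripper_force: 0.0
time_s: 52.28
position: [0.4387, -0.4127, 0.0223]
tool_rot: [[-0.256, 0.967, 0.002], [0.967, 0.256, -0.002], [-0.002, 0.001, -1.0]]
ft_force: [1.1, 2.1, 7.2]
grip_width: 0.0136
gripper_force: 32.6
time_s: 52.9
position: [0.4385, -0.4129, 0.2037]
tool_rot: [[-0.256, 0.967, 0.003], [0.967, 0.256, -0.005], [-0.006, 0.002, -1.0]]
ft_force: [-0.2, 0.1, -0.6]
grip_width: 0.014
gripper_force: 31.7
```

```bash
python3 -m pendant '[[0.05,0.05,0.03,0,0,0,0],[0.05,0.103,0.061,0,0,0,0],[0.05,0.156,0.092,0,0,0,0],[0.05,0.21,0.123,0,0,0,0],[0.05,0.265,0.154,0,0,0,0]]'|head -2
python3 -m pendant '[[0.05,0.03,0.018,0,0,0,0],[0.05,0.0535,0.031,0,0,0,0],[0.05,0.0535,0.031,0,0,0,0],[0.05,0.0535,0.031,0,0,0,0]]'
```

```text
time_s: 53.52
position: [0.5187, -0.1152, 0.1996]
time_s: 54.02
position: [0.5349, -0.0582, 0.2]
tool_rot: [[-0.256, 0.967, -0.001], [0.967, 0.256, 0.0], [0.0, -0.001, -1.0]]
ft_force: [0.0, 0.1, -0.3]
grip_width: 0.014
gripper_force: 31.7
```

```bash
python3 -m pendant '[[0.05,0,0,0.05,0,0,0],[0.05,0,0,0.1,0,0,0],[0.05,0,0,0.12,0,0,0],[0.05,0,0,0.12,0,0,0]]'
python3 -m pendant '[[0.35,0,0,0,0,0,0],[0.35,0,0,0,0,0,0],[0.35,0,0,0,0,0,0],[0.35,0,0,-0.06,0,0,0],[0.35,0,0,-0.12,0,0,0]]'
python3 - <<'E'
from h import *
d=snap('wrist','w12.png')
o=env.observe()
for r in env.tip_of('wrist','tub_mouth')[:2]: print(round(r['conf'],2),np.round(r['centre']),np.round(at(d,r['centre'],.091,True),4))
for r in env.tip_of('wrist','notch')[:2]: print(round(r['conf'],2),np.round(r['centre']),np.round(at(d,r['centre'],.1,True),4))
for cam in('scene','top'):
    t=snap(cam)
    for r in env.tip_of(cam,'battery_0_mid')[:4]: print(cam,round(r['conf'],2),np.round(r['centre']))
    for r in env.tip_of(cam,'cap_grip')[:4]: print(cam,'cap',round(r['conf'],2),np.round(at(t,r['centre'],.052),3))
    for r in env.tip_of(cam,'tub_mouth')[:2]: print(cam,'mouth',round(r['conf'],2),np.round(at(t,r['centre'],.091),3))
    hsv=cv2.cvtColor(t['image'],cv2.COLOR_BGR2HSV); H,S,V=[hsv[...,i].astype(int) for i in range(3)]
    m=((abs(H-28)<8)&(S>130)|(abs(H-65)<18)&(S>110))&(V>50)
    n,l,st,c=cv2.connectedComponentsWithStats(m.astype(np.uint8))
    for i in range(1,n):
        if st[i,4]>8: print(cam,st[i].tolist(),np.round(at(t,c[i],.0075),3))
cv2.imwrite('pics/c12.png',cv2.resize(d['image'][40:340,120:520],(800,600)))
E
```

```text
time_s: 54.52
position: [0.5343, -0.0585, 0.0793]
tool_rot: [[-0.255, 0.967, -0.003], [0.967, 0.255, 0.001], [0.002, -0.003, -1.0]]
ft_force: [0.2, 0.4, 0.5]
grip_width: 0.0141
gripper_force: 31.7
time_s: 55.15
position: [0.5349, -0.0576, 0.2024]
tool_rot: [[-0.256, 0.967, -0.001], [0.967, 0.256, 0.0], [0.0, -0.001, -1.0]]
ft_force: [0.7, 0.3, -0.7]
grip_width: 0.0302
gripper_force: 0.0
0.59 [336. 126.] [0.5297 0.0036 0.1   ]
scene cap 0.79 [0.475 0.125 0.052]
scene cap 0.79 [ 0.561 -0.278  0.052]
scene cap 0.66 [ 0.59  -0.425  0.052]
scene mouth 0.81 [ 0.532 -0.066  0.091]
scene [432, 173, 18, 12, 137] [ 0.851 -0.26   0.007]
top cap 0.89 [0.47  0.131 0.052]
top cap 0.76 [ 0.578 -0.263  0.052]
top cap 0.65 [ 0.6   -0.415  0.052]
top cap 0.21 [ 0.449 -0.068  0.052]
top mouth 0.92 [ 0.538 -0.062  0.091]
top [362, 79, 16, 17, 191] [ 0.849 -0.26   0.008]
top [284, 192, 7, 6, 28] [ 0.536 -0.038  0.008]
```

View pics/c12.png

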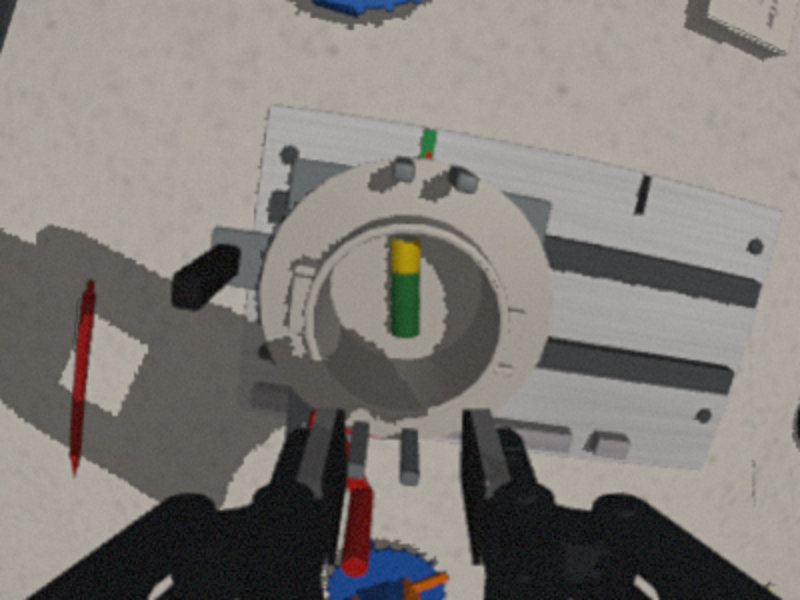

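The battery lies in the tub at (405,285) and the pointer is still at the green line; no other battery is about. Fetching the cap, reversing the same poses.

```bash
python3 -m pendant '[[0.87,0.048,-0.004,0,0,0,0.087],[0.87,0.097,-0.008,0,0,0,0.173],[0.87,0.145,-0.012,0,0,0,0.26],[0.87,0.1935,-0.017,0,0,0,0.346],[0.87,0.1935,-0.017,0,0,0,0.346]]'
python3 -m pendant '[[0.87,0,0,0,0,0,0],[0.87,0,0,0,0,0,0]]'
python3 - <<'E'
from h import *
d=snap('wrist')
for r in env.tip_of('wrist','cap_grip')[:2]: print(round(r['conf'],2),np.round(r['centre']),np.round(at(d,r['centre'],.052,True),4))
o=env.observe(); print(tool([.4686-o['position'][0],.125-o['position'][1],.052-o['position'][2]]))
E
```

```text
time_s: 56.32
position: [0.468, 0.1273, 0.2005]
tool_rot: [[0.084, 0.996, -0.001], [0.996, -0.084, 0.0], [0.0, -0.001, -1.0]]
ft_force: [0.2, 0.1, -0.2]
grip_width: 0.0743
gripper_force: 0.0
time_s: 56.58
position: [0.4697, 0.1241, 0.2005]
tool_rot: [[0.088, 0.996, -0.0], [0.996, -0.088, -0.0], [-0.0, -0.0, -1.0]]
ft_force: [0.5, 0.9, -0.4]
grip_width: 0.0742
gripper_force: 0.0
0.72 [320. 190.] [0.4685 0.1227 0.052 ]
[ 0.0007 -0.0011  0.1485]
```

```bash
python3 -m pendant '[[0.87,0.001,-0.001,0.05,0,0,0],[0.87,0.001,-0.001,0.1,0,0,0],[0.87,0.001,-0.001,0.135,0,0,0],[0.87,0.001,-0.001,0.148,0,0,0],[0.87,0.001,-0.001,0.148,0,0,0]]' 28
python3 -m pendant '[[0.4,0,0,0,0,0,0],[0.4,0,0,0,0,0,0],[0.4,0,0,0,0,0,0],[0.4,0,0,0,0,0,0],[0.4,0,0,0,0,0,0]]' 28
python3 -m pendant '[[0.4,0,0,-0.04,0,0,0],[0.4,0,0,-0.09,0,0,0],[0.4,0,0,-0.145,0,0,0],[0.4,0,0,-0.145,0,0,0]]'
```

```text
time_s: 57.3
position: [0.4686, 0.1258, 0.0527]
tool_rot: [[0.087, 0.996, -0.0], [0.996, -0.087, -0.0], [-0.0, -0.0, -1.0]]
ft_force: [-0.4, -0.9, 0.1]
grip_width: 0.0743
gripper_force: 0.0
time_s: 57.92
position: [0.4693, 0.1261, 0.0548]
tool_rot: [[0.087, 0.996, 0.004], [0.996, -0.087, -0.0], [0.0, 0.004, -1.0]]
ft_force: [-1.7, -0.0, 13.1]
grip_width: 0.0443
gripper_force: 27.0
time_s: 58.42
position: [0.4697, 0.1262, 0.2021]
tool_rot: [[0.087, 0.996, 0.01], [0.996, -0.087, 0.0], [0.001, 0.01, -1.0]]
ft_force: [-0.0, 0.4, -3.2]
grip_width: 0.0439
gripper_force: 33.5
```

```bash
python3 -m pendant '[[0.4,-0.045,0.021,0,0,0,0],[0.4,-0.09,0.042,0,0,0,0],[0.4,-0.135,0.063,0,0,0,0],[0.4,-0.176,0.083,0,0,0,0],[0.4,-0.176,0.083,0,0,0,0]]'
python3 -m pendant '[[0.4,0,0,0,0,0,0],[0.4,0,0,0,0,0,0]]'
python3 - <<'E'
from h import *
o=env.observe();print(tool([.537-o['position'][0],-.0568-o['position'][1],.128-o['position'][2]]))
E
```

```text
time_s: 59.05
position: [0.536, -0.0589, 0.1966]
tool_rot: [[0.091, 0.996, -0.001], [0.996, -0.091, 0.0], [-0.0, -0.001, -1.0]]
ft_force: [-0.2, -0.4, -1.4]
grip_width: 0.0435
gripper_force: 33.5
time_s: 59.3
position: [0.5353, -0.0554, 0.1976]
tool_rot: [[0.086, 0.996, -0.001], [0.996, -0.086, 0.0], [0.0, -0.001, -1.0]]
ft_force: [-0.3, 0.4, -2.0]
grip_width: 0.0436
gripper_force: 33.5
[-0.0013  0.0019  0.0696]
```

```bash
python3 -m pendant '[[0.4,-0.001,0.0015,0.03,0,0,0],[0.4,-0.001,0.0015,0.05,0,0,0],[0.4,-0.001,0.0015,0.058,0,0,0],[0.4,-0.001,0.0015,0.064,0,0,0],[0.4,-0.001,0.0015,0.064,0,0,0]]'
python3 -m pendant '[[0.4,0,0,0.003,0,0,0],[0.4,0,0,0.006,0,0,0],[0.4,0,0,0.006,0,0,0]]'
```

```text
time_s: 59.92
position: [0.5372, -0.0574, 0.1339]
tool_rot: [[0.087, 0.996, 0.0], [0.996, -0.087, -0.0], [-0.0, 0.0, -1.0]]
ft_force: [0.6, 0.2, -1.9]
grip_width: 0.0439
gripper_force: 33.5
time_s: 60.3
position: [0.5373, -0.0575, 0.1282]
tool_rot: [[0.087, 0.996, 0.001], [0.996, -0.087, -0.0], [-0.0, 0.001, -1.0]]
ft_force: [-1.9, 1.5, 4.1]
grip_width: 0.0433
gripper_force: 34.9
```

The cap has seated at the expected height. Turning clockwise.

```bash
python3 -m pendant '[[0.4,0,0,0.0005,0,0,0.14],[0.4,0,0,0.0005,0,0,0.28],[0.4,0,0,0.0005,0,0,0.42],[0.4,0,0,0.0005,0,0,0.56],[0.4,0,0,0.0005,0,0,0.7]]'
python3 -m pendant '[[0.4,0,0,0,0,0,0.14],[0.4,0,0,0,0,0,0.28],[0.4,0,0,0,0,0,0.42],[0.4,0,0,0,0,0,0.56],[0.4,0,0,0,0,0,0.7]]'
python3 - <<'E'
from rig import env
import numpy as np
print(np.round(env.observe()['wrist_torque'],2))
E
```

```text
time_s: 60.92
position: [0.5379, -0.0578, 0.1282]
tool_rot: [[0.711, 0.703, 0.003], [0.703, -0.711, -0.001], [0.001, 0.003, -1.0]]
ft_force: [0.2, -0.8, 5.0]
grip_width: 0.0437
gripper_force: 35.4
time_s: 61.55
position: [0.5379, -0.0579, 0.1282]
tool_rot: [[0.997, 0.079, 0.003], [0.079, -0.997, -0.001], [0.003, 0.001, -1.0]]
ft_force: [0.3, 2.2, 6.7]
grip_width: 0.0434
gripper_force: 35.6
[ 0.51 -0.06  0.37]
```

```bash
python3 -m pendant '[[0.4,0,0,0,0,0,0.02],[0.4,0,0,0,0,0,0.03],[0.4,0,0,0,0,0,0.03]]'
python3 - <<'E'
from rig import env
import numpy as np
o=env.observe();R=o['tool_rot'];print(np.round(o['wrist_torque'],2),np.degrees(np.arctan2(R[1][0],R[0][0])))
E
python3 -m pendant '[[0.87,0,0,0,0,0,0.015],[0.87,0,0,0,0,0,0.015],[0.87,0,0,0,0,0,0.015],[0.87,0,0,-0.04,0,0,0],[0.87,0,0,-0.08,0,0,0]]'
python3 - <<'E'
from h import *
d=snap('wrist','w13.png'); t=snap('top')
P=(d['image'][110:310,180:460])
cv2.imwrite('pics/c13.png',cv2.resize(P,(800,571),interpolation=2))
for r in env.tip_of('wrist','cap_grip')[:2]: print(round(r['conf'],2),np.round(at(d,r['centre'],.125,True),4))
hsv=cv2.cvtColor(t['image'],cv2.COLOR_BGR2HSV); H,S,V=[hsv[...,i].astype(int) for i in range(3)]
m=((abs(H-28)<8)&(S>130)|(abs(H-65)<18)&(S>110))&(V>50)
n,l,st,c=cv2.connectedComponentsWithStats(m.astype(np.uint8))
for i in range(1,n):
    if st[i,4]>8: print(st[i].tolist(),np.round(at(t,c[i],.0075),3))
E
```

```text
time_s: 61.92
position: [0.538, -0.0573, 0.1282]
tool_rot: [[0.998, 0.055, 0.003], [0.055, -0.998, -0.0], [0.003, 0.0, -1.0]]
ft_force: [0.8, 3.1, 5.9]
grip_width: 0.0433
gripper_force: 35.6
[ 0.54 -0.14  0.58] 3.1499620845400225
time_s: 62.55
position: [0.5369, -0.0577, 0.208]
tool_rot: [[0.999, 0.054, -0.001], [0.054, -0.999, 0.0], [-0.001, -0.0, -1.0]]
ft_force: [0.1, -0.2, 0.4]
grip_width: 0.0742
gripper_force: 0.0
0.86 [ 0.5908 -0.2052  0.125 ]
0.56 [ 0.601  -0.3195  0.125 ]
[362, 79, 17, 17, 192] [ 0.849 -0.26   0.008]
```

View pics/c13.png

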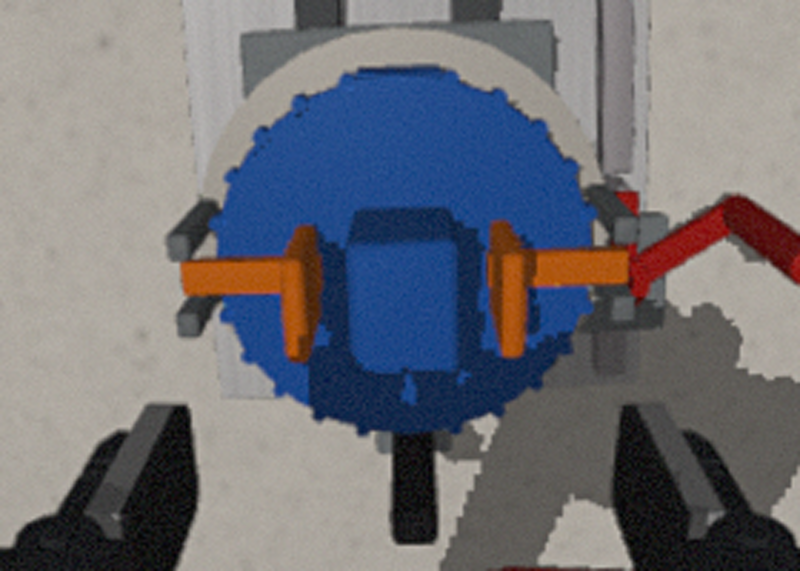

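Both orange bolts, (190,277) and (625,267), stand out between their horns, so the cap is home. A final check of pointer and lever.

```bash
python3 -m pendant '[[0.87,-0.024,-0.042,0,0,0,0],[0.87,-0.05,-0.083,0,0,0,0],[0.87,-0.0735,-0.124,0,0,0,0],[0.87,-0.0735,-0.124,0,0,0,0],[0.87,-0.0735,-0.124,0,0,0,0]]'
python3 - <<'E'
from h import *
d=pointer()
for t,z in {'lever_post':.079,'lever_pivot':.079,'cap_grip':.125,'pull_post':.075}.items():
    for r in env.tip_of('wrist',t)[:2]:
        print(t,round(r['conf'],2),np.round(at(d,r['centre'],z,True),3))
u,v=np.round(proj(d,[.529,.004,.012],True)).astype(int)
for uu in range(u-12,u+12,2): print(uu,[(int(vv),*map(int,d['image'][vv,uu])) for vv in range(v-7,v+8) if np.ptp(d['image'][vv,uu].astype(int))>38])
E
```

```text
time_s: 63.32
position: [0.4573, 0.062, 0.2067]
tool_rot: [[0.999, 0.054, -0.001], [0.054, -0.999, -0.0], [-0.001, 0.0, -1.0]]
ft_force: [-0.4, -0.1, 0.2]
grip_width: 0.0744
gripper_force: 0.0
g 87 [372.6 113.4] 365 386 [0.5296 0.0108 0.008 ] [0.5298 0.0128 0.02  ]
r 19 [381.8 113.6] 378 386 [0.5303 0.0009 0.008 ] [0.5305 0.0033 0.02  ]
cam [0.536 0.065 0.332]
lever_post 0.95 [ 0.544 -0.179  0.079]
lever_post 0.62 [ 0.449 -0.063  0.079]
cap_grip 0.75 [ 0.567 -0.171  0.125]
cap_grip 0.65 [ 0.536 -0.062  0.125]
pull_post 0.94 [ 0.446 -0.064  0.075]
368 [(111, 59, 113, 41), (112, 62, 118, 37), (113, 56, 114, 34), (114, 58, 116, 38), (115, 55, 114, 28), (116, 61, 106, 48)]
370 [(111, 75, 119, 59), (112, 55, 111, 31), (113, 56, 112, 32), (114, 60, 117, 40), (115, 53, 113, 31), (116, 61, 107, 40)]
372 [(111, 77, 124, 66), (112, 51, 112, 33), (113, 52, 110, 27), (114, 58, 112, 33), (115, 53, 114, 31), (116, 63, 110, 50)]
374 [(111, 77, 120, 68), (112, 57, 114, 33), (113, 56, 116, 33), (114, 57, 114, 35), (115, 57, 116, 38), (116, 82, 120, 72)]
376 [(111, 68, 117, 49), (112, 51, 111, 34), (113, 58, 115, 44), (114, 53, 115, 41), (115, 53, 114, 33), (116, 77, 120, 65)]
378 [(111, 73, 121, 60), (112, 46, 89, 109), (113, 30, 35, 150), (114, 27, 33, 137), (115, 33, 56, 105), (116, 65, 97, 53)]
380 [(111, 58, 112, 45), (112, 49, 93, 103), (113, 23, 34, 151), (114, 27, 33, 142), (115, 29, 58, 105)]
382 [(111, 62, 112, 49), (112, 39, 93, 95), (113, 24, 36, 154), (114, 26, 36, 142), (115, 41, 70, 91)]
384 [(111, 60, 110, 52), (112, 41, 83, 99), (113, 29, 36, 153), (114, 27, 37, 148), (115, 47, 77, 99)]
386 [(111, 58, 110, 53), (112, 42, 81, 88), (113, 16, 27, 146), (114, 23, 31, 146), (115, 41, 70, 100)]
388 []
390 []
```

```bash
python3 -c "
from rig import env
print(env.close_job())"
```

```text
the job is handed in; nothing more can be done
None
```

I handed the job in. The tub is locked with its pointer on the green line. The one battery I found is inside, and the cap is back on with both bolts out in their notches. The first lever closing missed its notch and I had to redo it, and the locked carriage still has about 2 mm of play each way.

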